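# Slide the tall pepper mill home into the rack

## Robot

A 6-joint arm with a two-finger parallel gripper is mounted at the origin on the work surface. World frame = base frame: x ahead of the robot, y to its left, z up, the work surface at z = 0. Lengths are in m, angles in rad, forces in N, time in s.
With the tool pointing down it reaches from about 0.425 to 0.95 m from the base axis. Payload 14.7 kg.
Tool frame: the origin (TCP) lies at the very end of the fingers, on their centre line; the grasp point (between the pads) lies 19 mm behind it (r.tcp_to_grasp is the distance from the TCP to the grasp point, in m); z points along the fingers, x is the direction in which the jaws open and shut, and the axes are right-handed (so a half turn about z gives the same grasp; the last joint's range is limited). The gripper opens to 85 mm and grips with 20 to 120 N. Pads are 22 mm wide; open, the fingers measure 114 mm over their backs; the gripper's body (76 mm by 85 mm) begins 54 mm behind the grasp point. The pads swing forward as they close: fully open they stand 13 mm farther back than shut.
Start: joints at [-0.047, 0.48, 1.596, -0, 1.065, -0.047], TCP at [0.65, 0, 0.231] pointing down, gripper open.
Joint ranges: [-2.75, 2.75], [-0.82, 2.05], [0.23, 2.67], [-1.56, 4.7], [0.09, 2.69], [-2.92, 2.92]. Speed limits (rad/s): [1.89, 1.89, 2.39, 3.01, 3.01, 3.01].

## Interface

Orientations are given as a unit quaternion [x, y, z, w].
In Python, from plant import r, imaging, job gives the robot as it stands.
- The arm moves only by the shell command python3 -m handwheel 'ROWS'. ROWS is a JSON object of lists of equal length, an entry for each row: "translation": the shift along the tool's x, y, z in mm, a list of three; "delta_rot": the turn, a rotation vector about the tool's x, y, z in rad, a list of three; "fingers": the gripper command: -1 is shut, 1 is fully open, values between are in proportion. A call has 1 to 12 rows; each row is the pose to reach, as a shift and turn from the pose commanded when the call began, along the tool's axes at that moment; what a row does not reach only later rows make up. A row lasts 1/8 s, in which the tool goes at most 62.5 mm and 10.7 degrees, less where a joint would pass 70% of its speed; a pose out of reach is approached as far as the arm can. A call with a gripper value outside its range is refused whole. The fingers move at their own pace and stop on an object; the grip force is fixed at half the most. Time passes only in rows, so rows that repeat a pose let the fingers close. It gives the time, the measured TCP pose, the force and the opening at its end, in the units of the state.
- r.observe(): the state, without advancing time (a new reading comes with each control period).
- imaging.camera(name): name is "scene" or "side" or "wrist"; returns a dict with "color" (420x560x3 uint8, red, green, blue), "vertical_fov" (degrees; the focal length in pixels is half the picture's height over the tangent of half this angle, whatever the lens; pixels are square), "cx", "cy" (the principal point, pixels), "rvec" (rotation vector, rad) and "tvec" (3), from world to camera coordinates, as OpenCV has them; the wrist camera has in their place "mount" (4x4, takes a point from camera to tool coordinates, whose origin is the TCP and whose axes are the tool frame's). Camera axes: x right, y down, z forward; pixel columns grow to the right and rows downward; lengths in m; the calibration is good to about 2 mm. A picture is of the moment at which its call begins: read the wrist's pose just before it. There is no depth.
- job.hand_in(): hands the job in, once; it reports no verdict.
The state is a dict: "time_s": time; "q": joint angles; "qd": joint speeds; "effort": joint torques, N m; "ee_pos": TCP position; "orientation": TCP orientation; "force": force on the tool from outside, world axes, zero at the start; "moment": the same for the moment, N m; "gripper_width": opening from 0.0 (shut) to 1.0 (fully open).
Only numpy, scipy, OpenCV 4.12 (cv2) and the standard library are available. Lean on these libraries where they do the work, as an engineer would, in place of code of your own. Each camera call takes 0.05 s, during which the arm holds its last target.

## Task

Put the tall pepper mill away: push it along the shelf into the one empty bay of the low rack, until it stands fully home against the rack's back rail. Push it low, touching it only below its steel collar, so that it slides upright the whole way; do not tip it or lift it off the shelf, and leave everything else standing where it is.

Things in the scene. Friction and masses are not known exactly. Their poses are not given: they have to be found in the camera images.
- mill: Tall turned wooden pepper mill, 230 mm high, about 0.35 kg, loose, round. Origin: centre of its underside, z up. Its foot is a plain cylinder 60 mm in diameter up to 48 mm high, then narrows to 40 mm at 108 mm. Pushed higher than about 25 mm it may tip instead of sliding. Two fingertips about 36 mm apart cradle the foot from behind without pinching it.
- mill_upper: The upper part of the same mill, rigidly part of it: begins with a thin steel collar (43 mm diameter) at 108 mm above the mill's underside, then wooden head up to 50 mm diameter and a small steel ball on top. Not to be touched. Origin: on the axis, at the underside of the collar.
- rack: Low pale wooden rack fixed on the shelf: back rail and 4 dividers (8 mm thick), all 35 mm high, forming 3 bays open at the top and on the side facing left (+y), without floor. Each bay is 86 mm wide inside, 65 mm deep, centres at x = -94, 0, 94 mm. Origin: on the shelf, middle of the back rail's front face. x runs along the rail, -y points into it (the way to push home); bays lie at y 0 to 65 mm.
- home (a point): Point on the shelf, mid-width in the empty bay, 30 mm in front of the back rail: the centre of the mill's underside lies here when fully home. -y points square into the back rail, x along it. A thin flat cork liner (no height to climb) lies in this bay; which of the three it is varies.
- short_mill: Short wooden mill, 108 mm high, 50 mm foot diameter, loose, stands at a side of the work area; leave alone. Origin: centre of underside.
- jar: Glass jar with steel lid, 74 mm diameter, 131 mm high, loose, stands in one of the bays; leave alone. Origin: centre of underside.
- tin: Matte black square tin with hinged lid, 74 x 74 mm, 97 mm high, loose, stands in one of the bays; leave alone. Origin: centre of underside.
- bowl: Beige ceramic bowl, 116 mm diameter, 55 mm high, loose; leave alone. Origin: centre of underside.
- funnel: Steel funnel standing mouth down, 90 mm diameter, 95 mm high, loose; leave alone. Origin: centre of underside.
- oil: Green glass oil bottle, 60 mm diameter, 190 mm high, loose, behind the rack's back rail; leave alone. Origin: centre of underside.
- clip: Small blue plastic clip lying flat, 55 x 12 x 15 mm, loose; leave alone. Origin: centre of underside.
There are look-alikes about, which are no part of the job. Leave any black, blue or orange look-alike of the mill alone.

How it is judged:
At the end, for the whole second after the job is handed in: The tall mill stands upright (within 0.05 rad), on the shelf and at rest in the empty bay, its foot within 7 mm of the back rail; every other thing is within 15 mm of where it started (y of mill in the frame of home between -0.008 and 0.007 m and x of mill in the frame of home between -0.022 and 0.022 m and height (world z) of mill below 0.004 m and angle between mill's own z axis and vertical below 0.05 rad and linear speed of mill below 0.01 m/s and distance of each of short_mill, jar, tin, bowl, funnel, oil, clip from where it was at the start of the episode below 0.015 m); the robot touches nothing.
It fails at once if the tall mill tipped by more than 0.2 rad (angle between mill's own z axis and vertical above 0.2 rad).
It fails at once if the tall mill lifted off the shelf (underside centre more than 8 mm up) (height (world z) of mill above 0.008 m).
It fails at once if the robot touched the mill's upper part, from the steel collar up (contact force between mill_upper and the fingers above 0.5 N or contact force between mill_upper and the arm above 0.5 N).
It fails at once if another thing moved by more than 15 mm (distance of any of short_mill, jar, tin, bowl, funnel, oil, clip from where it was at the start of the episode above 0.015 m).
It also fails if it takes over 64 s, if anything falls off the work surface, if the arm or the gripper's body presses on something with over 40 N, if the wrist force passes 120 N, or if a joint passes its speed limit or range.

## Working session

There is one attempt and no reset: what is moved stays moved. The work goes in short steps, Python scripts to look and compute and a shell command to move; the robot and the scene stay as the last step left them, time stands still between calls to the robot, and variables do not carry over. Pictures are saved under pics/ and viewed, and the job is handed in when it is done.

```bash
ls; mkdir -p pics
python3 - <<'E'
from plant import r, imaging, job
import cv2
s=r.observe(); print({k:s[k] for k in('time_s','ee_pos','orientation','force','gripper_width')})
for n in("scene","side","wrist"):
    c=imaging.camera(n); cv2.imwrite(f"pics/{n}0.png",c["color"][:,:,::-1]); print(n,{k:v for k,v in c.items() if k!="color"})
E
```

```text
pics
{'time_s': 0.0, 'ee_pos': array([6.49588916e-01, 6.83895244e-05, 2.30676310e-01]), 'orientation': array([ 9.99999821e-01,  4.22273652e-06, -5.97053302e-04, -4.00544977e-05]), 'force': array([1.40008136, 0.49332546, 1.18224819]), 'gripper_width': 0.9996034961416324}
scene {'vertical_fov': 52.84960587475426, 'cx': 289.1980946923551, 'cy': 209.2651830608033, 'rvec': array([ 2.03172535,  1.2991541 , -0.57865758]), 'tvec': array([-0.23209642, -0.2882837 ,  1.56861585])}
side {'vertical_fov': 52.939260690205074, 'cx': 278.84355914617674, 'cy': 211.59434866805384, 'rvec': array([ 0.68224394, -2.60374877,  1.20159294]), 'tvec': array([0.49620442, 0.24010207, 0.91366518])}
wrist {'vertical_fov': 58.70014312371078, 'cx': 283.89588191703945, 'cy': 204.61634685494016, 'mount': array([[ 9.99999841e-01, -6.96551374e-05,  5.60031991e-04,
         5.31140459e-04],
       [-1.09315032e-04,  9.49651208e-01,  3.13309065e-01,
        -8.08789730e-02],
       [-5.53658643e-04, -3.13309077e-01,  9.49651050e-01,
        -1.43524434e-01],
       [ 0.00000000e+00,  0.00000000e+00,  0.00000000e+00,
         1.00000000e+00]])}
```

View pics/scene0.png

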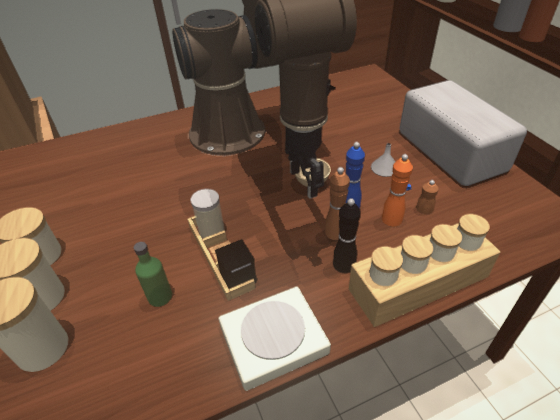

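View pics/side0.png

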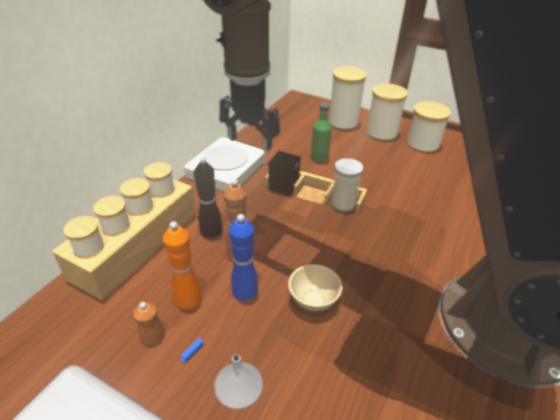

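View pics/wrist0.png

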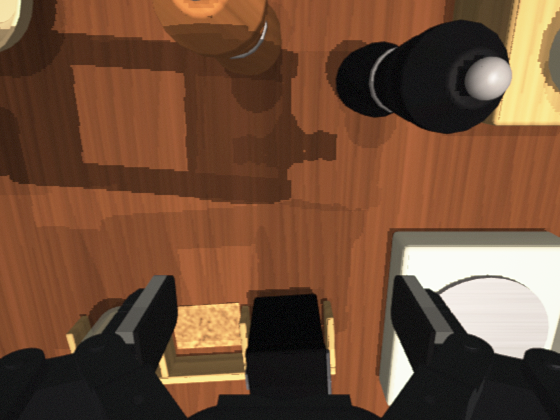

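The cork-lined empty bay is the middle one: the jar is in the robot-side bay and the tin in the far bay. The wooden mill is at scene (338,205), side (235,220) and wrist (215,30). I'll zoom in to measure.

```bash
cat > h.py <<'E'
import numpy as np, cv2
from scipy.spatial.transform import Rotation as R
def K(c):
    h=c["color"].shape[0]; f=h/2/np.tan(np.radians(c["vertical_fov"])/2)
    return np.array([[f,0,c["cx"]],[0,f,c["cy"]],[0,0,1]])
def ext(c,s=None):
    if "rvec" in c: return cv2.Rodrigues(c["rvec"])[0], np.array(c["tvec"])
    T=np.eye(4);T[:3,:3]=R.from_quat(s["orientation"]).as_matrix();T[:3,3]=s["ee_pos"]
    M=np.linalg.inv(T@c["mount"]); return M[:3,:3],M[:3,3]
def proj(c,p,s=None):
    Rm,t=ext(c,s); return cv2.projectPoints(np.array(p,float).reshape(-1,1,3),cv2.Rodrigues(Rm)[0],t,K(c),None)[0].reshape(-1,2)
def onz(c,uv,z,s=None):
    Rm,t=ext(c,s); d=Rm.T@np.linalg.inv(K(c))@np.array([uv[0],uv[1],1.]); o=-Rm.T@t
    return o+d*(z-o[2])/d[2]
def crop(c,x0,y0,w,h,k,name):
    cv2.imwrite(name,cv2.resize(c["color"][y0:y0+h,x0:x0+w,::-1],None,fx=k,fy=k,interpolation=cv2.INTER_CUBIC))
E
python3 - <<'E'
from plant import r, imaging
from h import *
import pickle
s=r.observe(); C={n:imaging.camera(n) for n in("scene","side","wrist")}
pickle.dump((s,C),open("c0.pkl","wb"))
crop(C["scene"],180,150,200,150,4,"pics/s1.png")
crop(C["side"],180,130,200,150,4,"pics/d1.png")
crop(C["wrist"],60,290,280,110,2.8,"pics/w1.png")
for n,uv in(("scene",(340,171)),("side",(235,183))): print(n,onz(C[n],uv,.226))
E
```

```text
scene [0.627361   0.11188048 0.226     ]
side [0.61057347 0.12290828 0.226     ]
```

View pics/s1.png

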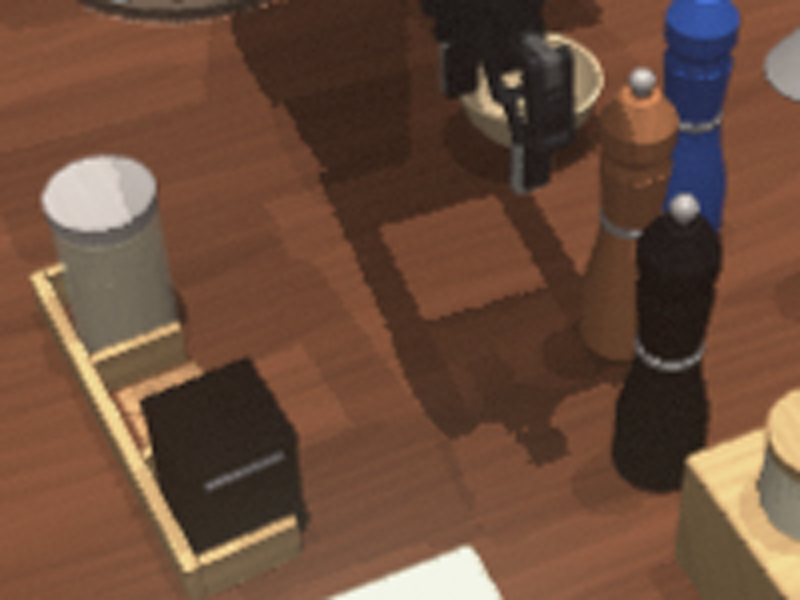

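View pics/d1.png

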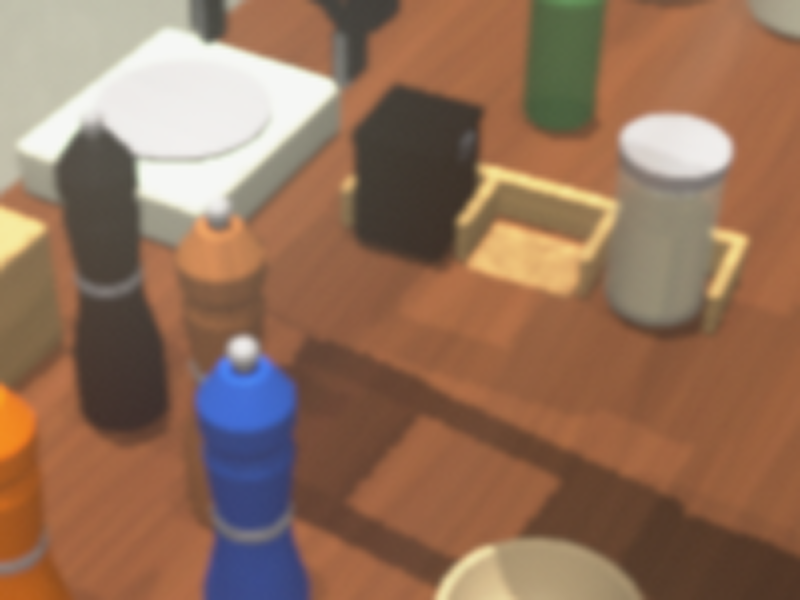

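View pics/w1.png

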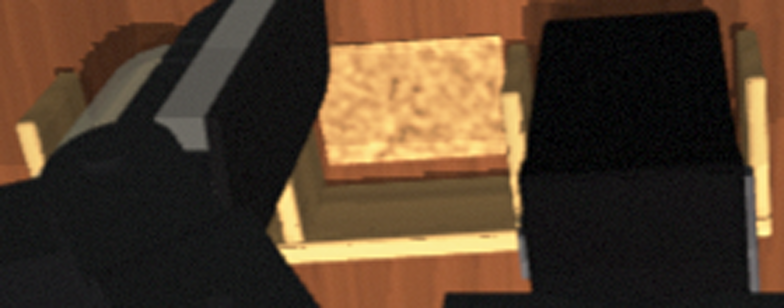

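Run:
```python
from h import *
import pickle
s,C=pickle.load(open("c0.pkl","rb"))
P=[]
def tri(pts):
    A=[]
    for n,uv in pts.items():
        Rm,t=ext(C[n],s); M=K(C[n])@np.c_[Rm,t]; A+=[uv[0]*M[2]-M[0],uv[1]*M[2]-M[1]]
    v=np.linalg.svd(np.array(A))[2][-1]; X=v[:3]/v[3]
    print(X.round(4),{n:(proj(C[n],X,s)[0]-uv).round(1) for n,uv in pts.items()})
tri(dict(scene=(340.5,170.75),side=(234.5,183)))         # mill ball
tri(dict(scene=(351,202),side=(203,160),wrist=(489,78)))  # black ball
# tin, rack corners
print("wrist cork",[onz(C["wrist"],uv,0,s)[:2].round(4) for uv in((239.6,303.2),(241,344.3),(177.5,348.2),(178.2,306.4))])
print("TCP proj",proj(C["scene"],s["ee_pos"]),proj(C["side"],s["ee_pos"]))
# rack outer right top corner
print("wrist rail front z35",[onz(C["wrist"],uv,.035,s)[:2].round(4) for uv in((163.5,378),(246,375),(167,376),(244,374))])
print("side cork",[onz(C["side"],uv,0,s)[:2].round(4) for uv in((180+468/4,130+265/4),(180+578/4,130+295/4))])
print("scene rail top ends",[onz(C["scene"],uv,.035,s)[:2].round(4) for uv in((180+38/4,150+278/4),(180+188/4,150+568/4),(180+183/4,150+328/4),(180+295/4,150+520/4))])
print("scene foot",onz(C["scene"],(180+612/4,150+360/4),0)[:2])
```

```text
[0.6179 0.1173 0.2189] {'scene': array([-0.6, -0.3]), 'side': array([-0.7,  0.3])}
[0.7291 0.0819 0.2209] {'scene': array([-0.6, -0.2]), 'side': array([-1. ,  0.1]), 'wrist': array([-2.6,  0.8])}
wrist cork [array([ 0.599 , -0.1626]), array([ 0.5986, -0.2197]), array([ 0.5216, -0.2254]), array([ 0.5276, -0.1669])]
TCP proj [[302.48508925 187.97459097]] [[249.81281271 149.31935298]]
wrist rail front z35 [array([ 0.5142, -0.2374]), array([ 0.6076, -0.2331]), array([ 0.5184, -0.2346]), array([ 0.6053, -0.2317])]
side cork [array([ 0.5951, -0.1606]), array([ 0.5111, -0.1695])]
scene rail top ends [array([ 0.4305, -0.2467]), array([ 0.7095, -0.228 ]), array([ 0.5205, -0.1693]), array([ 0.7037, -0.1575])]
scene foot [0.64397979 0.0967263 ]
```

Run:
```python
from h import *
import pickle
s,C=pickle.load(open("c0.pkl","rb"))
crop(C["scene"],280,120,180,170,3.5,"pics/s2.png")
crop(C["side"],110,190,260,220,3,"pics/d2.png")
crop(C["wrist"],0,0,560,200,1.42,"pics/w2.png")
```

```text
(no output)
```

View pics/s2.png

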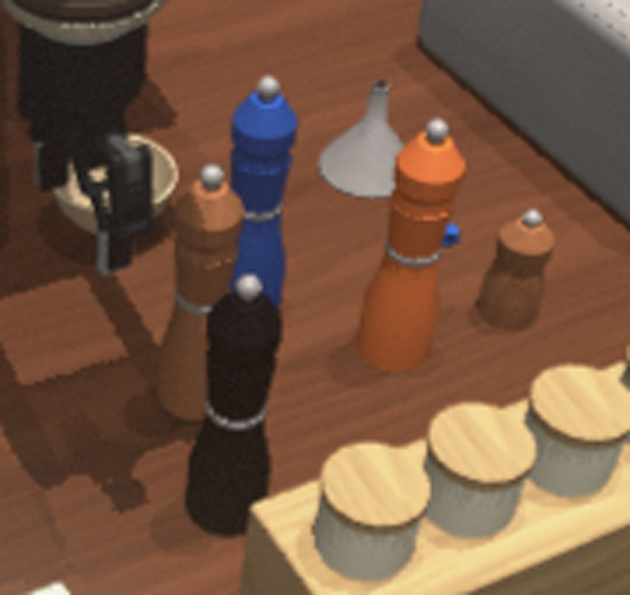

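View pics/d2.png

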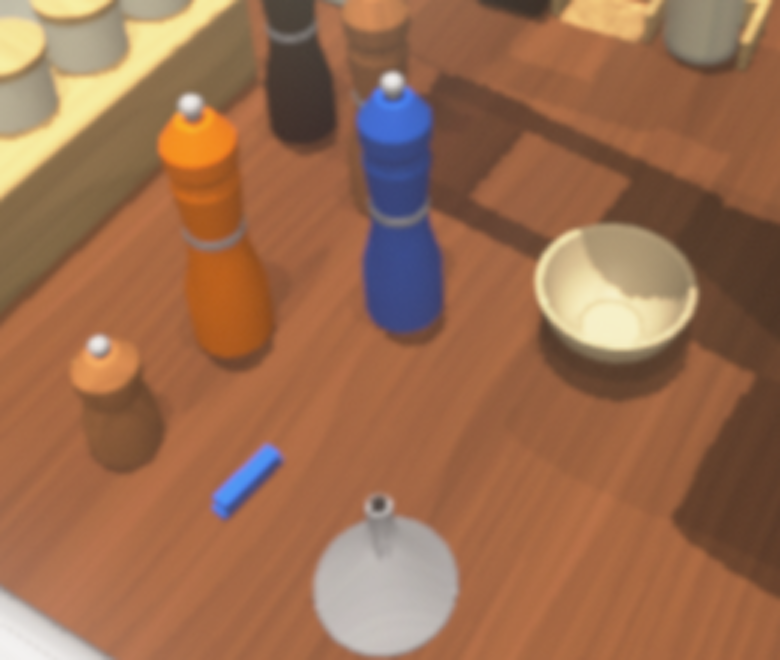

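```bash
cat >> h.py <<'E'
def tri(C,s,pts):
    A=[]
    for n,uv in pts.items():
        Rm,t=ext(C[n],s); M=K(C[n])@np.c_[Rm,t]; A+=[uv[0]*M[2]-M[0],uv[1]*M[2]-M[1]]
    v=np.linalg.svd(np.array(A))[2][-1]; X=v[:3]/v[3]
    return X.round(4),{n:(proj(C[n],X,s)[0]-uv).round(1) for n,uv in pts.items()}
E
python3 - <<'E'
from h import *
import pickle
s,C=pickle.load(open("c0.pkl","rb"))
S=lambda u,v:(280+u/3.5,120+v/3.5); D=lambda u,v:(110+u/3,190+v/3)
for n,a,b in(("blue",(268,86),(392,84)),("orange",(437,130),(191,105)),("short",(532,217),(99,345)),("funneltip",(380,88),(378,505)),("clip",(452,234),(248,478)),("bowl",(122,165),(615,270)),("mill",(211,175),(374,-21))):
    print(n,*tri(C,s,dict(scene=S(*a),side=D(*b))))
X=[.618,.117]
for n in("scene","side"):
    print(n,proj(C[n],[[*X,0],[*X,.108],[*X,.224]]).round(1).tolist())
E
```

```text
blue [0.5427 0.2083 0.2211] {'scene': array([-0.4, -0.2]), 'side': array([-0.6,  0.2])}
orange [0.643  0.2891 0.2209] {'scene': array([-0.6, -0.1]), 'side': array([-0.9,  0.2])}
short [0.647  0.402  0.1004] {'scene': array([-0.6, -0.1]), 'side': array([-0.9,  0.1])}
funneltip [0.4336 0.4032 0.0901] {'scene': array([-0.5, -0.1]), 'side': array([-0.9,  0.2])}
clip [0.5538 0.3998 0.0136] {'scene': array([-3.5, -0.7]), 'side': array([-5.5,  1. ])}
bowl [0.3986 0.1572 0.0644] {'scene': array([-1.7, -0.9]), 'side': array([-2.5,  1.2])}
mill [0.6165 0.1179 0.2199] {'scene': array([-0.5, -0.2]), 'side': array([-0.5,  0.2])}
scene [[334.9, 231.5], [337.1, 203.5], [339.9, 168.9]]
side [[238.4, 253.3], [236.3, 221.2], [233.7, 181.3]]
```

```bash
python3 - <<'E'
from h import *
import pickle
s,C=pickle.load(open("c0.pkl","rb"))
print("block side bottom",[onz(C["side"],uv,0)[:2].round(3) for uv in((195,212),(80,286),(64,270))])
print("block scene",[onz(C["scene"],uv,0)[:2].round(3) for uv in((352,297),(369,316),(499,270))])
print("scale",[onz(C["scene"],uv,0)[:2].round(3) for uv in((221,320),(240,384))], onz(C["wrist"],(395,240),.03,s))
E
python3 -m handwheel '{"translation":[[0,0,-50],[0,0,-100],[0,0,-150],[0,0,-200],[0,0,-200]],"delta_rot":[[0,0,0],[0,0,0],[0,0,0],[0,0,0],[0,0,0]],"fingers":[1,1,1,-0.1,-0.1]}'
python3 - <<'E'
from plant import r, imaging
from h import *
import pickle
s=r.observe(); C={n:imaging.camera(n) for n in("scene","wrist")}
print(s["q"],s["ee_pos"],s["gripper_width"])
pickle.dump((s,C),open("c1.pkl","wb"))
cv2.imwrite("pics/w3.png",C["wrist"]["color"][:,:,::-1])
E
```

```text
block side bottom [array([0.809, 0.044]), array([0.877, 0.385]), array([0.948, 0.369])]
block scene [array([0.828, 0.049]), array([0.891, 0.058]), array([0.917, 0.431])]
scale [array([ 0.754, -0.262]), array([ 0.916, -0.272])] [ 0.76154667 -0.06996811  0.03      ]
time_s: 0.92
ee_pos: [0.6513, -0.0, 0.4357]
orientation: [1.0, 0.0, 0.003, 0.0]
force: [0.1, -0.7, -0.8]
gripper_width: 0.603
[-4.65672423e-02  3.54665604e-01  1.30056881e+00 -1.78923002e-06
  1.47945261e+00 -4.65721946e-02] [ 6.51340207e-01 -2.08411240e-05  4.35721408e-01] 0.6027945623576476
```

View pics/w3.png

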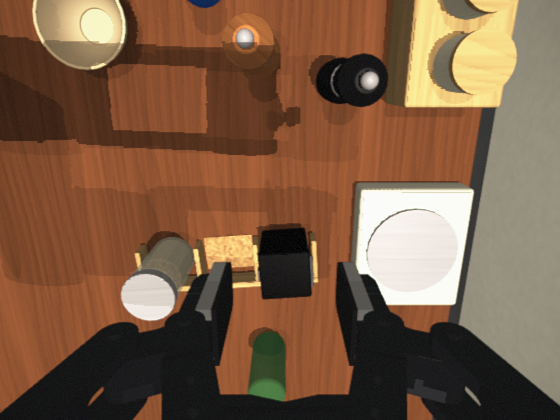

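Run:
```python
from h import *
import pickle
s,C=pickle.load(open("c1.pkl","rb"))
crop(C["wrist"],120,220,210,80,3.8,"pics/w4.png")
crop(C["wrist"],200,0,200,120,4,"pics/w5.png")
```

```text
(no output)
```

View pics/w4.png

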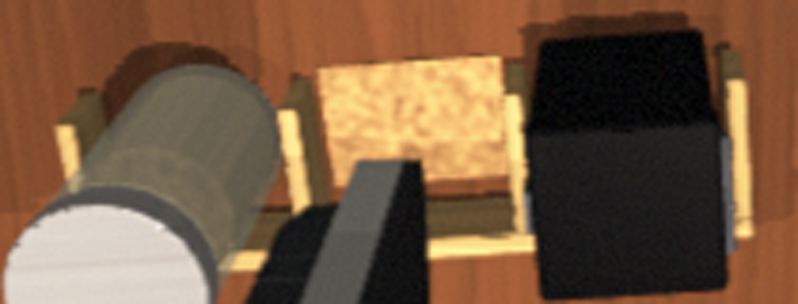

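View pics/w5.png

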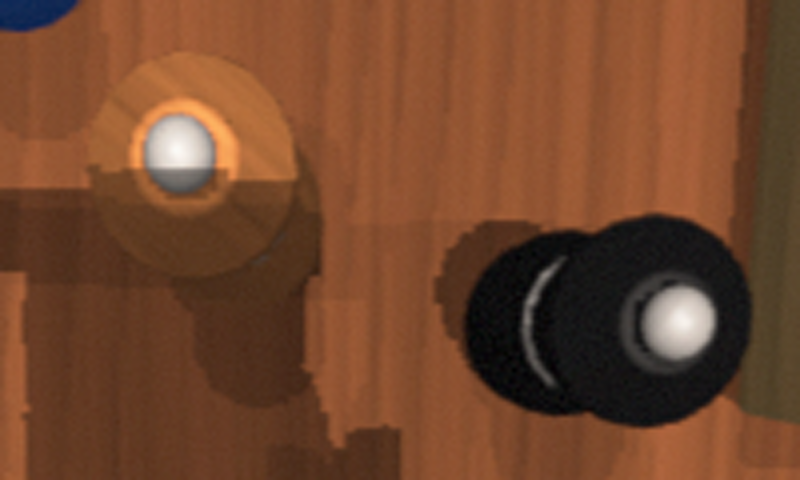

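Run:
```python
from h import *
import pickle
from scipy.optimize import least_squares
s,C=pickle.load(open("c1.pkl","rb")); c=C["wrist"]
q=lambda u,v:(120+u/3.8,220+v/3.8)
obs=[((-145,65,35),q(57,125)),((-51,65,35),q(280,111)),((-43,65,35),q(300,111)),((43,65,35),q(507,95)),((51,65,35),q(523,95)),((137,65,35),q(727,79)),((145,65,35),q(745,79)),((43,0,35),q(512,235)),((0,0,35),q(430,241))]
obj=np.array([o[0] for o in obs])/1000.; uv=np.array([o[1] for o in obs])
def W(p,o): 
    ca,sa=np.cos(p[2]),np.sin(p[2]); return np.c_[p[0]+ca*o[:,0]-sa*o[:,1],p[1]+sa*o[:,0]+ca*o[:,1],o[:,2]]
def f(p):
    e=proj(c,W(p,obj),s)-uv; e[8,0]=0; return e.ravel()
p=least_squares(f,[.56,-.23,.06]).x; print("rack",p,"home",W(p,np.array([[0,.03,0]])), "pre",W(p,np.array([[0,.18,0]])))
print(f(p).reshape(-1,2).round(1).tolist())
print("mill ball",onz(c,(200+178/4,153/4),.2205,s),"head edges",onz(c,(200+192/4,165/4),.18,s))
print("black ball",onz(c,(200+678/4,322/4),.2205,s))
print("cork",[onz(c,q(*a),0,s)[:2].round(4) for a in((318,68),(501,56),(508,177),(332,185))])
c0=pickle.load(open("c0.pkl","rb"))[1]
for n in("scene","side"): print(n,proj(c0[n],W(p,np.array([[-.145,.065,.035],[.145,.065,.035],[-.145,-.008,.035],[.145,-.008,.035]]))).round(1).tolist())
```

```text
rack [ 0.56634887 -0.23467411  0.06905755] home [[ 0.56427879 -0.20474562  0.        ]] pre [[ 0.55392839 -0.05510314  0.        ]]
[[0.1, 0.2], [-0.1, -0.0], [-0.4, -0.4], [-1.1, 0.3], [-0.3, -0.0], [0.0, 0.6], [0.3, 0.2], [1.4, -0.5], [0.0, -0.4]]
mill ball [0.61883623 0.1169011  0.2205    ] head edges [0.61856696 0.11826064 0.18      ]
black ball [0.73171959 0.08158456 0.2205    ]
cork [array([ 0.5205, -0.169 ]), array([ 0.6015, -0.1635]), array([ 0.6031, -0.223 ]), array([ 0.5229, -0.2267])]
scene [[211.1, 209.5], [253.3, 281.2], [186.7, 218.3], [225.4, 293.3]]
side [[358.3, 202.8], [263.9, 175.4], [365.8, 188.3], [274.5, 162.9]]
```

```bash
cat >> h.py <<'E'
def toolR(phi,th):
    p,t=np.radians([phi,th]); z=np.array([-np.sin(t)*np.cos(p),-np.sin(t)*np.sin(p),-np.cos(t)]); x=np.array([np.sin(p),-np.cos(p),0])
    return np.c_[x,np.cross(z,x),z]
def rows(s,targets,R0=None,p0=None):
    "targets: (x,y,z,phi,th)"
    if R0 is None: R0=R.from_quat(s["orientation"]).as_matrix()
    if p0 is None: p0=s["ee_pos"]
    for t in targets:
        d=R0.T@(np.array(t[:3])-p0)*1000; w=R.from_matrix(R0.T@toolR(*t[3:])).as_rotvec()
        print(d.round(0).astype(int).tolist(),w.round(3).tolist())
def about(m,rho,phi): return m[0]+rho*np.cos(np.radians(phi)),m[1]+rho*np.sin(np.radians(phi))
M=(.6187,.117)
E
python3 - <<'E'
from plant import r
from h import *
s=r.observe(); print(s["ee_pos"],s["time_s"])
rows(s,[(*about(M,.11,48),.42,48,32)])
E
```

```text
[6.49951826e-01 1.93775041e-05 4.31302431e-01] 1.025
[42, -199, 11] [-0.533, -0.205, 0.713]
```

```bash
python3 -m handwheel '{"translation":[[7,-33,2],[14,-66,4],[21,-100,6],[28,-133,8],[35,-166,10],[42,-199,11],[42,-199,11],[42,-199,11]],"delta_rot":[[-0.089,-0.034,0.119],[-0.178,-0.068,0.238],[-0.267,-0.103,0.357],[-0.355,-0.137,0.475],[-0.444,-0.171,0.594],[-0.533,-0.205,0.713],[-0.533,-0.205,0.713],[-0.533,-0.205,0.713]],"fingers":[-0.1,-0.1,-0.1,-0.1,-0.1,-0.1,-0.1,-0.1]}'
python3 - <<'E'
from plant import r, imaging
from h import *
s=r.observe(); print(s["q"].round(3),s["ee_pos"],s["gripper_width"])
rows(s,[(*about(M,.11,48),.42,48,32)])
for n in("scene","side"): cv2.imwrite(f"pics/{n}2.png",imaging.camera(n)["color"][:,:,::-1])
E
```

```text
time_s: 2.02
ee_pos: [0.692, 0.1988, 0.4186]
orientation: [0.898, -0.343, -0.1, 0.258]
force: [-0.3, -0.0, 1.5]
gripper_width: 0.448
[ 0.363  0.847  0.604 -0.3    2.178  0.983] [0.69204602 0.19881755 0.41856615] 0.44847043718707397
[0, 1, -1] [0.002, 0.001, 0.002]
```

View pics/scene2.png

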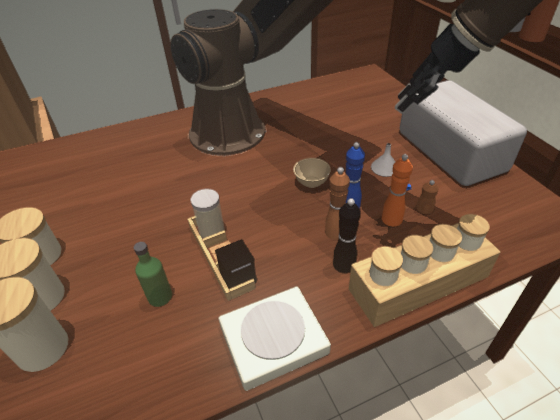

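View pics/side2.png

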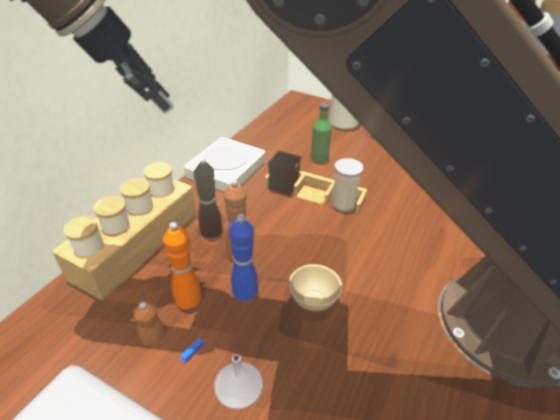

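Run:
```python
from plant import r
from h import *
import pickle
from scipy.optimize import least_squares
S=[pickle.load(open("c0.pkl","rb"))[0],pickle.load(open("c1.pkl","rb"))[0],r.observe()]
def wc(p,q):
    a1,h,a2,a3,dw,L=p; c,s_=np.cos(q[0]),np.sin(q[0])
    rr=a1+a2*np.sin(q[1])+a3*np.sin(q[1]+q[2]); z=h+a2*np.cos(q[1])+a3*np.cos(q[1]+q[2])
    return np.array([c*rr-s_*L,s_*rr+c*L,z])
def f(p):
    e=[]
    for s in S:
        a=R.from_quat(s["orientation"]).as_matrix()[:,2]; e+=list(wc(p,s["q"])+p[4]*a-s["ee_pos"])
    return np.r_[e,1e-3*p[0]]
o=least_squares(f,[0,.3,.45,.45,.3,.03]); p=o.x; print(p.round(4),(np.array(o.fun)*1000).round(1))
pickle.dump(p,open("fk.pkl","wb"))
def ik(x,y,z,phi,th):
    w=np.array([x,y,z])-p[4]*toolR(phi,th)[:,2]
    q=least_squares(lambda q:wc(p,q)-w,[.3,.8,1.]).x
    rr=p[0]+p[2]*np.sin(q[1]); zz=p[1]+p[2]*np.cos(q[1]); 
    return q,w,np.array([np.cos(q[0])*rr-np.sin(q[0])*p[5],np.sin(q[0])*rr+np.cos(q[0])*p[5],zz])
B={"blue":(.543,.208),"orange":(.643,.289),"mill":M,"black":(.731,.082)}
for rho in(.11,.03):
    q,w,e=ik(*about(M,rho,48),.008,48,32); print(q.round(3),"wrist",w.round(3),"elbow",e.round(3))
    for n,b in B.items():
        pt=np.array(b); 
        for A,Bq,nm in((w,e,"forearm"),(np.array([*about(M,rho,48),.008]),w,"hand")):
            t=np.linspace(0,1,400)[:,None]; P=A+t*(Bq-A); zz=np.clip(P[:,2],0,.23)
            d=np.linalg.norm(P-np.c_[np.tile(pt,(400,1)),zz],axis=1); i=d.argmin(); print(n,nm,d[i].round(3),P[i].round(3))
```

```text
[-0.006   0.2675  0.5894  0.4461  0.345   0.0281] [ 7.2 -2.5 -2.1 -5.1 -1.9  2.  -3.6  3.2  0.2 -0. ]
[0.358 1.07  1.097] wrist [0.815 0.335 0.301] elbow [0.469 0.205 0.551]
blue forearm 0.227 [0.653 0.274 0.417]
blue hand 0.15 [0.692 0.199 0.008]
orange forearm 0.158 [0.732 0.304 0.36 ]
orange hand 0.097 [0.715 0.224 0.062]
mill forearm 0.245 [0.678 0.284 0.399]
mill hand 0.11 [0.692 0.199 0.008]
black forearm 0.257 [0.738 0.306 0.356]
black hand 0.123 [0.692 0.199 0.008]
[0.312 0.968 1.343] wrist [0.761 0.275 0.301] elbow [0.448 0.174 0.602]
blue forearm 0.206 [0.676 0.248 0.382]
blue hand 0.118 [0.639 0.139 0.008]
orange forearm 0.134 [0.738 0.268 0.322]
orange hand 0.097 [0.715 0.224 0.191]
mill forearm 0.206 [0.699 0.255 0.36 ]
mill hand 0.03 [0.639 0.139 0.008]
black forearm 0.207 [0.749 0.271 0.312]
black hand 0.107 [0.652 0.154 0.039]
```

Run:
```python
from plant import r
from h import *
s=r.observe()
rows(s,[(*about(M,.08,48),.42,48,32),(*about(M,.08,48),.06,48,32)])
```

```text
[0, 24, 16] [-0.001, 0.0, 0.0]
[0, -166, 322] [-0.001, 0.0, 0.0]
```

```bash
python3 -m handwheel '{"translation":[[0,24,16],[0,0,54],[0,-24,92],[0,-48,130],[0,-72,168],[0,-95,206],[0,-119,246],[0,-143,284],[0,-166,322],[0,-166,322],[0,-166,322]],"delta_rot":[[0,0,0],[0,0,0],[0,0,0],[0,0,0],[0,0,0],[0,0,0],[0,0,0],[0,0,0],[0,0,0],[0,0,0],[0,0,0]],"fingers":[-0.1,-0.1,-0.1,-0.1,-0.1,-0.1,-0.1,-0.1,-0.1,-0.1,-0.1]}'
python3 - <<'E'
from plant import r, imaging
from h import *
s=r.observe(); print(s["q"].round(3),s["ee_pos"],s["gripper_width"])
rows(s,[(*about(M,.08,48),.01,48,32)])
for n in("scene","side","wrist"): cv2.imwrite(f"pics/{n}3.png",imaging.camera(n)["color"][:,:,::-1])
E
```

```text
time_s: 3.5
ee_pos: [0.6729, 0.1767, 0.0622]
orientation: [0.898, -0.345, -0.098, 0.256]
force: [0.4, -0.1, -0.1]
gripper_width: 0.451
[ 0.347  1.003  1.118 -0.253  1.523  1.157] [0.67287473 0.17666556 0.06216069] 0.45069701980149773
[0, -27, 45] [-0.002, -0.001, -0.001]
```

View pics/scene3.png

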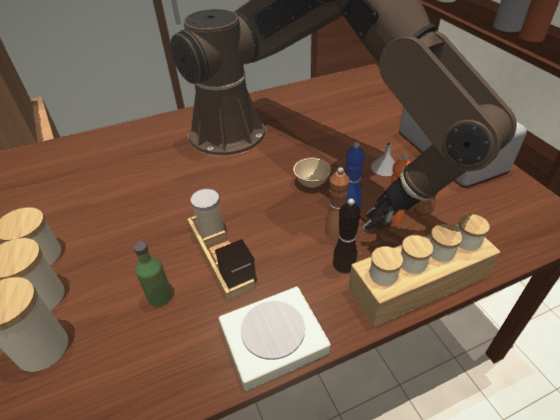

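View pics/side3.png

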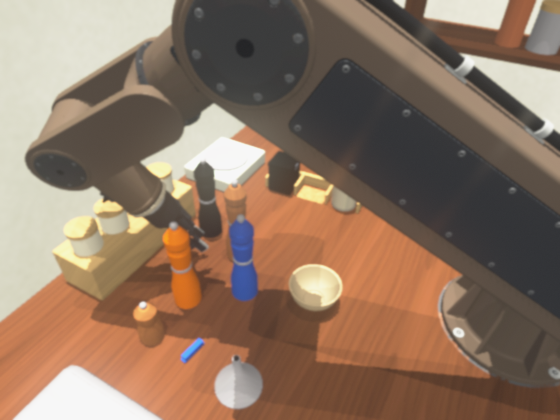

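View pics/wrist3.png

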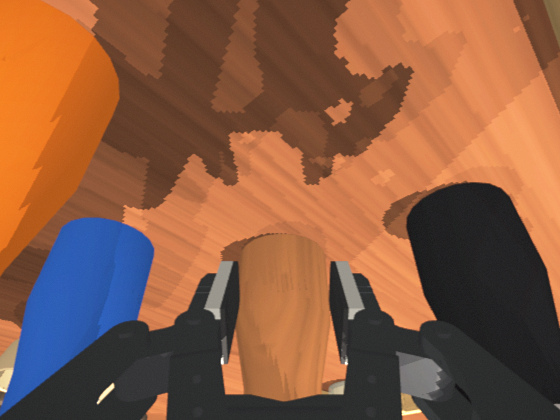

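The mill's foot is centred between the fingertips (wrist columns 235–330, centre about 284). Orange and black are clear on both sides, so I'll descend and check the forces.

```bash
python3 -m handwheel '{"translation":[[0,-9,15],[0,-18,30],[0,-22,37],[0,-26,43],[0,-26,43],[0,-26,43]],"delta_rot":[[0,0,0],[0,0,0],[0,0,0],[0,0,0],[0,0,0],[0,0,0]],"fingers":[-0.1,-0.1,-0.1,-0.1,-0.1,-0.1]}'
python3 - <<'E'
from plant import r, imaging
from h import *
s=r.observe(); print(s["ee_pos"],s["force"])
rows(s,[(*about(M,.08,48),.01,48,32),(*about(M,.045,48),.01,48,32)])
c=imaging.camera("wrist"); cv2.imwrite("pics/wrist4.png",c["color"][:,:,::-1])
c=imaging.camera("scene"); crop(c,300,130,150,140,4,"pics/s4.png")
E
```

```text
time_s: 4.4
ee_pos: [0.6716, 0.1764, 0.0094]
orientation: [0.898, -0.344, -0.099, 0.257]
force: [0.9, 0.0, 0.7]
gripper_width: 0.45
[0.67161105 0.1764378  0.00936058] [0.92256131 0.03344362 0.66767755]
[0, 0, -1] [-0.0, -0.0, 0.0]
[0, 30, 18] [-0.0, -0.0, 0.0]
```

View pics/wrist4.png

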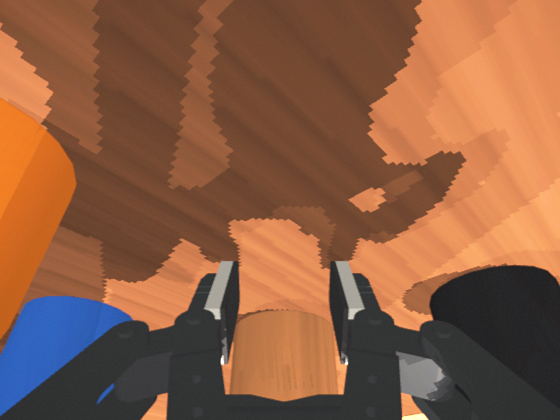

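View pics/s4.png

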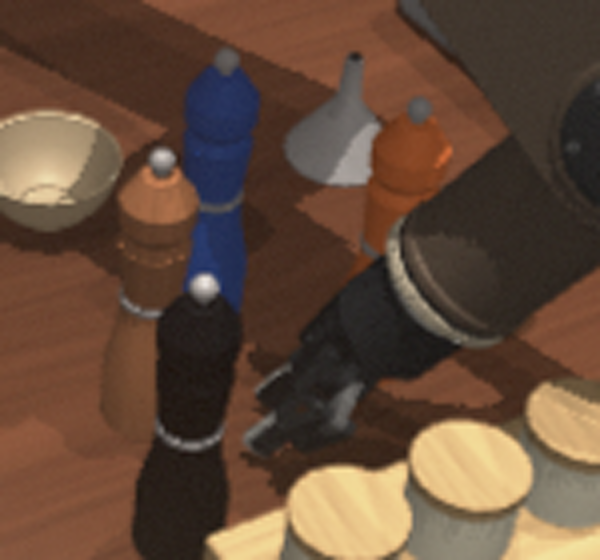

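```bash
python3 -m handwheel '{"translation":[[0,10,6],[0,20,12],[0,28,17],[0,31,19],[0,34,21],[0,36,22],[0,38,23],[0,39,24],[0,39,24]],"delta_rot":[[0,0,0],[0,0,0],[0,0,0],[0,0,0],[0,0,0],[0,0,0],[0,0,0],[0,0,0],[0,0,0]],"fingers":[-0.1,-0.1,-0.1,-0.1,-0.1,-0.1,-0.1,-0.1,-0.1]}'
python3 - <<'E'
from plant import r, imaging
from h import *
s=r.observe(); print(s["ee_pos"],s["force"],np.hypot(*(s["ee_pos"][:2]-M)))
c=imaging.camera("wrist"); crop(c,150,200,270,200,2.9,"pics/w6.png")
c=imaging.camera("scene"); crop(c,300,130,150,140,4,"pics/s6.png")
E
```

```text
time_s: 5.62
ee_pos: [0.6407, 0.1423, 0.0093]
orientation: [0.897, -0.344, -0.099, 0.257]
force: [-0.5, 0.1, -0.2]
gripper_width: 0.451
[0.64066516 0.14233114 0.00927431] [-0.51225761  0.05757789 -0.24016464] 0.03352812246356595
```

View pics/w6.png

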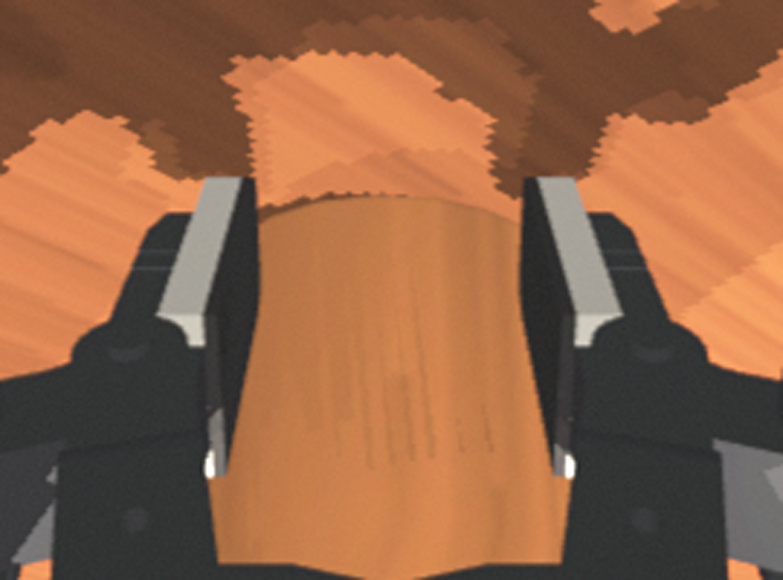

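View pics/s6.png

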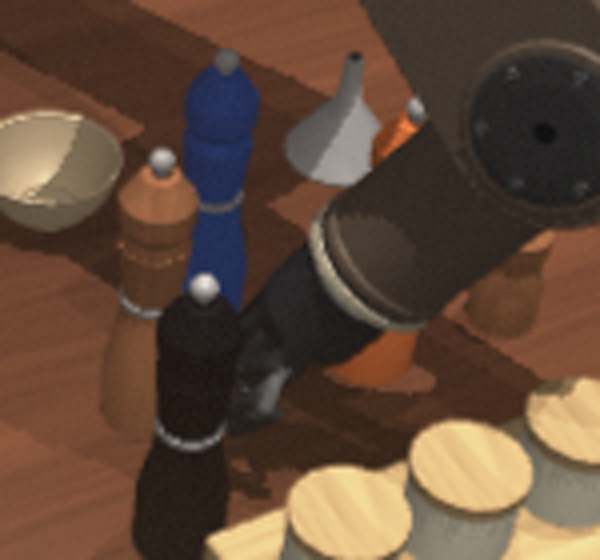

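```bash
cat > path.py <<'E'
from h import *
import sys
M0=np.array(M); RK=np.array([.56635,-.23467]); yaw=.06906
ry=np.array([-np.sin(yaw),np.cos(yaw)]); H=RK+.03*ry; PRE=RK+.18*ry
# smooth mill path: cubic bezier start->near bay then straight in
n=400; t=np.linspace(0,1,n)[:,None]
A,B,Cc,D=M0,M0+(PRE-M0)*.45,RK+.18*ry+.03*ry,RK+.12*ry
bez=(1-t)**3*A+3*(1-t)**2*t*B+3*(1-t)*t**2*Cc+t**3*D
P=np.r_[bez,D+(H-D)*np.linspace(0,1,200)[1:,None]]
S=np.r_[0,np.cumsum(np.linalg.norm(np.diff(P,axis=0),axis=1))]
def mill(s):
    if s>S[-1]: return H-ry*(s-S[-1])
    return np.array([np.interp(s,S,P[:,i]) for i in(0,1)])
PH=lambda s:np.interp(s,[0,.06,.12,.18,.25,S[-1]],[48,56,66,77,90,93])
def tgt(s,rho=.029,z=.0075,th=32):
    m=mill(s); return (*about(m,rho,PH(s)),z,PH(s),th)
E
python3 - <<'E'
from plant import r
from path import *
s=r.observe(); print(S[-1],H)
rows(s,[tgt(0,.031),tgt(0,.029),tgt(0.002)]+[tgt(.002+.003*i) for i in range(1,10)])
# clearance
import pickle
from scipy.optimize import least_squares
p=pickle.load(open("fk.pkl","rb"))
def wc(q):
    a1,h,a2,a3,dw,L=p; c,s_=np.cos(q[0]),np.sin(q[0]); rr=a1+a2*np.sin(q[1])+a3*np.sin(q[1]+q[2]); z=h+a2*np.cos(q[1])+a3*np.cos(q[1]+q[2]); return np.array([c*rr-s_*L,s_*rr+c*L,z])
for sv in np.arange(0,.34,.03):
    T=tgt(sv); tc=np.array(T[:3]); w=tc-p[4]*toolR(*T[3:])[:,2]; q=least_squares(lambda q:wc(q)-w,[.3,.8,1.]).x
    rr=p[0]+p[2]*np.sin(q[1]); e=np.array([np.cos(q[0])*rr,np.sin(q[0])*rr,p[1]+p[2]*np.cos(q[1])])
    out=[]
    for b in((.543,.208),(.643,.289)):
        for X,Y in((w,e),(tc,w)):
            Q=X+np.linspace(0,1,300)[:,None]*(Y-X); d=np.linalg.norm(Q-np.c_[np.tile(b,(300,1)),np.clip(Q[:,2],0,.225)],axis=1); out.append(int(d.min()*1000))
    print(sv.round(2),mill(sv).round(3),int(PH(sv)),q.round(2),"blue fore,hand; orange fore,hand",out)
E
```

```text
0.3322169609201605 [ 0.56427985 -0.20474151]
[1, 1, 3] [0.0, 0.0, 0.001]
[1, 3, 4] [0.0, 0.0, 0.001]
[1, 5, 5] [0.0, 0.003, -0.003]
[2, 7, 6] [0.0, 0.006, -0.009]
[3, 9, 8] [0.0, 0.01, -0.015]
[4, 12, 9] [0.0, 0.014, -0.021]
[5, 14, 11] [0.0, 0.017, -0.027]
[5, 16, 12] [0.0, 0.021, -0.033]
[6, 19, 14] [0.0, 0.025, -0.039]
[7, 21, 15] [0.0, 0.029, -0.045]
[8, 24, 17] [0.0, 0.032, -0.051]
[9, 26, 18] [0.0, 0.036, -0.057]
0.0 [0.619 0.117] 48 [0.31 0.97 1.35] blue fore,hand; orange fore,hand [209, 117, 137, 97]
0.03 [0.608 0.089] 52 [0.3  0.93 1.43] blue fore,hand; orange fore,hand [196, 124, 125, 96]
0.06 [0.596 0.061] 56 [0.28 0.9  1.51] blue fore,hand; orange fore,hand [180, 126, 116, 98]
0.09 [0.585 0.033] 61 [0.27 0.87 1.6 ] blue fore,hand; orange fore,hand [161, 121, 112, 103]
0.12 [0.575 0.005] 66 [0.25 0.83 1.69] blue fore,hand; orange fore,hand [140, 111, 118, 116]
0.15 [ 0.567 -0.024] 71 [0.23 0.8  1.77] blue fore,hand; orange fore,hand [121, 103, 134, 134]
0.18 [ 0.561 -0.053] 77 [0.2  0.78 1.85] blue fore,hand; orange fore,hand [113, 104, 158, 158]
0.21 [ 0.558 -0.083] 82 [0.17 0.75 1.92] blue fore,hand; orange fore,hand [117, 115, 187, 187]
0.24 [ 0.558 -0.113] 88 [0.12 0.73 1.98] blue fore,hand; orange fore,hand [134, 134, 218, 218]
0.27 [ 0.56  -0.143] 90 [0.07 0.72 2.01] blue fore,hand; orange fore,hand [158, 158, 247, 247]
0.3 [ 0.562 -0.173] 91 [0.02 0.72 2.02] blue fore,hand; orange fore,hand [185, 185, 275, 275]
0.33 [ 0.564 -0.203] 92 [-0.03  0.72  2.03] blue fore,hand; orange fore,hand [212, 212, 303, 303]
```

```bash
python3 -m handwheel '{"translation":[[1,1,3],[1,3,4],[1,5,5],[2,7,6],[3,9,8],[4,12,9],[5,14,11],[5,16,12],[6,19,14],[7,21,15],[8,24,17],[9,26,18]],"delta_rot":[[0,0,0],[0,0,0],[0,0.003,-0.003],[0,0.006,-0.009],[0,0.01,-0.015],[0,0.014,-0.021],[0,0.017,-0.027],[0,0.021,-0.033],[0,0.025,-0.039],[0,0.029,-0.045],[0,0.032,-0.051],[0,0.036,-0.057]],"fingers":[-0.1,-0.1,-0.1,-0.1,-0.1,-0.1,-0.1,-0.1,-0.1,-0.1,-0.1,-0.1]}'
cat > look.py <<'E'
from plant import r, imaging
from path import *
import sys
k=sys.argv[1]
s=r.observe(); print(s["time_s"],s["ee_pos"].round(4),s["force"].round(1))
w=imaging.camera("wrist"); cc=imaging.camera("scene"); d=imaging.camera("side")
a=cv2.resize(w["color"][180:420,120:440],None,fx=1.25,fy=1.25)
b=cv2.resize(cc["color"][130:290,190:400],None,fx=1.9,fy=1.9)
e=cv2.resize(d["color"][130:290,150:380],None,fx=1.74,fy=1.74)
h=300
im=np.zeros((600,800,3),np.uint8); im[:300,:400]=a; im[:300,400:799]=b[:300,:399]; im[300:578,:400]=e[:278,:400]
cv2.imwrite(f"pics/{k}.png",im[:,:,::-1])
E
python3 look.py L1
```

```text
time_s: 7.22
ee_pos: [0.6261, 0.1126, 0.0079]
orientation: [0.909, -0.314, -0.09, 0.261]
force: [1.2, 1.4, -0.6]
gripper_width: 0.451
7.225 [0.6261 0.1126 0.0079] [ 1.2  1.4 -0.6]
```

View pics/L1.png

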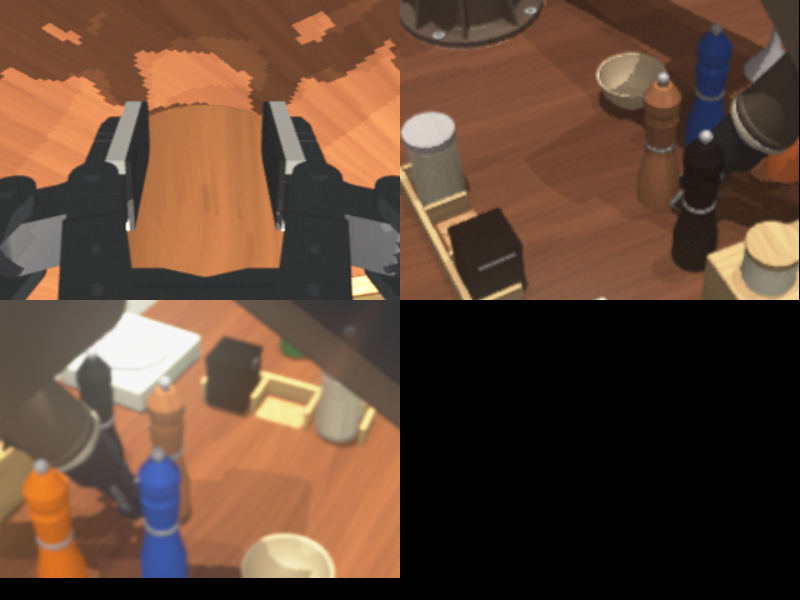

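```bash
cat > ball.py <<'E'
from plant import r, imaging
from path import *
import sys
a=[float(x) for x in sys.argv[1:5]]
s=r.observe(); C={n:imaging.camera(n) for n in("scene","side")}
X,e=tri(C,s,dict(scene=(190+(a[0]-400)/1.9,130+a[1]/1.9),side=(150+a[2]/1.74,130+(a[3]-300)/1.74)))
d=s["ee_pos"][:2]-X[:2]
print(X,e,"rho",np.hypot(*d).round(4),"az",np.degrees(np.arctan2(d[1],d[0])).round(1),"tcp",s["ee_pos"].round(4))
u=X[:2]-H; print("rack frame of home x,y:",(u@np.array([np.cos(yaw),np.sin(yaw)])).round(4),(u@ry).round(4))
E
python3 ball.py 663 80 165 383
python3 - <<'E'
from plant import r
from path import *
s=r.observe()
print(mill(.029),tgt(.029))
rows(s,[tgt(.029+.004*i) for i in range(1,13)])
E
```

```text
[0.6093 0.0887 0.2183] {'scene': array([-0.5, -0.2]), 'side': array([-0.6,  0.2])} rho 0.0293 az 54.9 tcp [0.6261 0.1127 0.0079]
rack frame of home x,y: 0.0652 0.2896
[0.60809338 0.09001014] (np.float64(0.6260006983450015), np.float64(0.11282083645756105), 0.0075, np.float64(51.86666666666667), 32)
[1, 3, 2] [0.0, 0.005, -0.008]
[1, 6, 4] [0.0, 0.01, -0.015]
[2, 10, 7] [0.0, 0.015, -0.023]
[3, 13, 9] [0.0, 0.02, -0.031]
[4, 16, 11] [0.0, 0.025, -0.039]
[5, 19, 13] [0.0, 0.03, -0.047]
[6, 23, 15] [0.0, 0.035, -0.055]
[6, 26, 17] [0.0, 0.04, -0.063]
[7, 29, 19] [0.0, 0.046, -0.073]
[8, 33, 21] [0.0, 0.052, -0.083]
[9, 36, 23] [0.0, 0.058, -0.093]
[9, 39, 25] [0.0, 0.064, -0.103]
```

Contact is as predicted (ρ = 29 mm) and the mill is upright, so I'll keep going at about 32 mm/s.

```bash
python3 -m handwheel '{"translation":[[1,3,2],[1,6,4],[2,10,7],[3,13,9],[4,16,11],[5,19,13],[6,23,15],[6,26,17],[7,29,19],[8,33,21],[9,36,23],[9,39,25]],"delta_rot":[[0,0.005,-0.008],[0,0.01,-0.015],[0,0.015,-0.023],[0,0.02,-0.031],[0,0.025,-0.039],[0,0.03,-0.047],[0,0.035,-0.055],[0,0.04,-0.063],[0,0.046,-0.073],[0,0.052,-0.083],[0,0.058,-0.093],[0,0.064,-0.103]],"fingers":[-0.1,-0.1,-0.1,-0.1,-0.1,-0.1,-0.1,-0.1,-0.1,-0.1,-0.1,-0.1]}'
python3 look.py L2
python3 - <<'E'
from plant import r
from path import *
s=r.observe()
rows(s,[tgt(.077+.004*i) for i in range(1,13)])
E
```

```text
time_s: 8.98
ee_pos: [0.6046, 0.0705, 0.0073]
orientation: [0.926, -0.258, -0.074, 0.266]
force: [1.7, 2.0, 0.3]
gripper_width: 0.453
8.975 [0.6046 0.0705 0.0073] [1.7 2.  0.3]
[1, 3, 2] [0.001, 0.007, -0.009]
[1, 7, 4] [0.001, 0.013, -0.019]
[1, 10, 6] [0.001, 0.019, -0.029]
[2, 13, 8] [0.0, 0.025, -0.039]
[2, 17, 10] [0.0, 0.031, -0.049]
[3, 20, 12] [0.0, 0.038, -0.059]
[3, 23, 15] [0.0, 0.044, -0.069]
[4, 27, 17] [0.0, 0.05, -0.079]
[4, 30, 19] [0.0, 0.056, -0.088]
[5, 34, 21] [0.0, 0.062, -0.098]
[5, 37, 23] [0.0, 0.069, -0.108]
[6, 40, 25] [0.0, 0.075, -0.119]
```

View pics/L2.png

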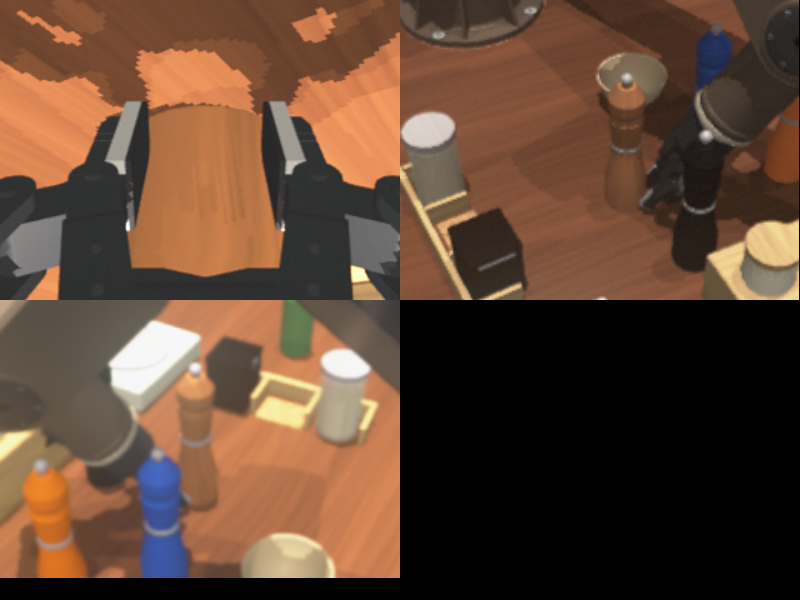

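The mill is upright and cradled, at scene-panel (627,80) and side-panel (195,370). Blue, orange and black haven't moved.

```bash
python3 -m handwheel '{"translation":[[1,3,2],[1,7,4],[1,10,6],[2,13,8],[2,17,10],[3,20,12],[3,23,15],[4,27,17],[4,30,19],[5,34,21],[5,37,23],[6,40,25]],"delta_rot":[[0,0.007,-0.009],[0,0.013,-0.019],[0,0.019,-0.029],[0,0.025,-0.039],[0,0.031,-0.049],[0,0.038,-0.059],[0,0.044,-0.069],[0,0.05,-0.079],[0,0.056,-0.088],[0,0.062,-0.098],[0,0.069,-0.108],[0,0.075,-0.119]],"fingers":[-0.1,-0.1,-0.1,-0.1,-0.1,-0.1,-0.1,-0.1,-0.1,-0.1,-0.1,-0.1]}'
python3 look.py L3
python3 - <<'E'
from plant import r
from path import *
s=r.observe()
rows(s,[tgt(.125+.004*i) for i in range(1,13)])
E
```

```text
time_s: 10.62
ee_pos: [0.5853, 0.0271, 0.0073]
orientation: [0.942, -0.192, -0.055, 0.27]
force: [-0.3, 1.1, -1.9]
gripper_width: 0.45
10.625 [0.5853 0.0271 0.0073] [-0.3  1.1 -1.9]
[0, 4, 2] [0.0, 0.007, -0.011]
[0, 7, 4] [0.0, 0.014, -0.022]
[0, 10, 6] [0.0, 0.021, -0.033]
[0, 14, 8] [0.0, 0.027, -0.044]
[0, 17, 11] [0.0, 0.034, -0.054]
[0, 20, 13] [0.0, 0.041, -0.065]
[1, 24, 15] [0.0, 0.048, -0.076]
[1, 27, 17] [0.0, 0.055, -0.087]
[1, 31, 19] [0.0, 0.061, -0.098]
[2, 34, 21] [0.0, 0.068, -0.109]
[2, 37, 23] [0.0, 0.075, -0.12]
[3, 41, 25] [0.0, 0.082, -0.13]
```

View pics/L3.png

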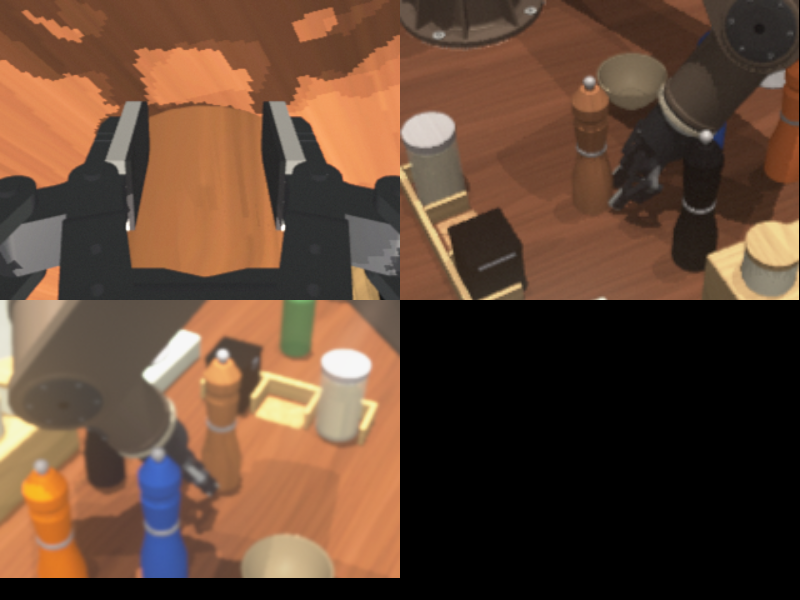

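The mill is still upright (scene panel ball (589,83), side panel ball (222,355)), on course and still in the cradle.

```bash
python3 -m handwheel '{"translation":[[0,4,2],[0,7,4],[0,10,6],[0,14,8],[0,17,11],[0,20,13],[1,24,15],[1,27,17],[1,31,19],[2,34,21],[2,37,23],[3,41,25]],"delta_rot":[[0,0.007,-0.011],[0,0.014,-0.022],[0,0.021,-0.033],[0,0.027,-0.044],[0,0.034,-0.054],[0,0.041,-0.065],[0,0.048,-0.076],[0,0.055,-0.087],[0,0.061,-0.098],[0,0.068,-0.109],[0,0.075,-0.12],[0,0.082,-0.13]],"fingers":[-0.1,-0.1,-0.1,-0.1,-0.1,-0.1,-0.1,-0.1,-0.1,-0.1,-0.1,-0.1]}'
python3 look.py L4
python3 - <<'E'
from plant import r
from path import *
s=r.observe()
rows(s,[tgt(.173+.004*i) for i in range(1,13)])
E
```

```text
time_s: 12.28
ee_pos: [0.5693, -0.0182, 0.0078]
orientation: [0.954, -0.119, -0.034, 0.274]
force: [-0.2, 1.3, -1.3]
gripper_width: 0.451
12.275 [ 0.5693 -0.0182  0.0078] [-0.2  1.3 -1.3]
[0, 3, 2] [0.0, 0.007, -0.011]
[0, 6, 4] [0.0, 0.013, -0.022]
[0, 10, 7] [0.0, 0.02, -0.033]
[0, 13, 9] [0.0, 0.027, -0.044]
[0, 16, 11] [0.0, 0.034, -0.055]
[0, 20, 13] [0.0, 0.041, -0.066]
[0, 23, 15] [0.0, 0.048, -0.077]
[1, 27, 17] [0.0, 0.055, -0.088]
[1, 30, 19] [0.0, 0.061, -0.099]
[2, 33, 21] [0.0, 0.068, -0.11]
[2, 37, 23] [0.0, 0.075, -0.121]
[3, 40, 26] [0.0, 0.082, -0.132]
```

View pics/L4.png

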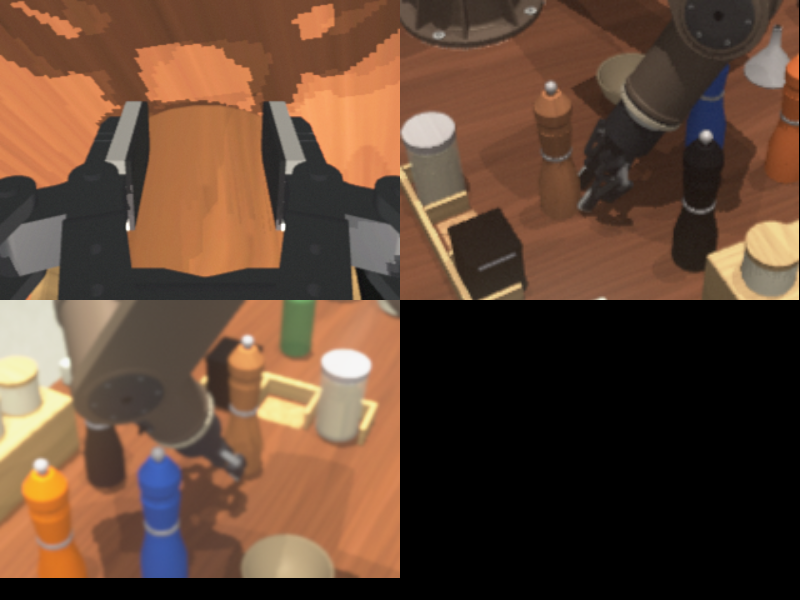

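```bash
python3 ball.py 550 88 247 342
python3 -m handwheel '{"translation":[[0,3,2],[0,6,4],[0,10,7],[0,13,9],[0,16,11],[0,20,13],[0,23,15],[1,27,17],[1,30,19],[2,33,21],[2,37,23],[3,40,26]],"delta_rot":[[0,0.007,-0.011],[0,0.013,-0.022],[0,0.02,-0.033],[0,0.027,-0.044],[0,0.034,-0.055],[0,0.041,-0.066],[0,0.048,-0.077],[0,0.055,-0.088],[0,0.061,-0.099],[0,0.068,-0.11],[0,0.075,-0.121],[0,0.082,-0.132]],"fingers":[-0.1,-0.1,-0.1,-0.1,-0.1,-0.1,-0.1,-0.1,-0.1,-0.1,-0.1,-0.1]}'
python3 look.py L5
```

```text
[ 0.5625 -0.0488  0.2186] {'scene': array([-0., -0.]), 'side': array([-0.,  0.])} rho 0.0313 az 77.5 tcp [ 0.5693 -0.0182  0.0079]
rack frame of home x,y: 0.009 0.1557
time_s: 14.02
ee_pos: [0.5605, -0.0652, 0.0071]
orientation: [0.96, -0.045, -0.013, 0.275]
force: [-1.0, 3.9, 3.0]
gripper_width: 0.451
14.025 [ 0.5605 -0.0652  0.0071] [-1.   3.9  3. ]
```

View pics/L5.png

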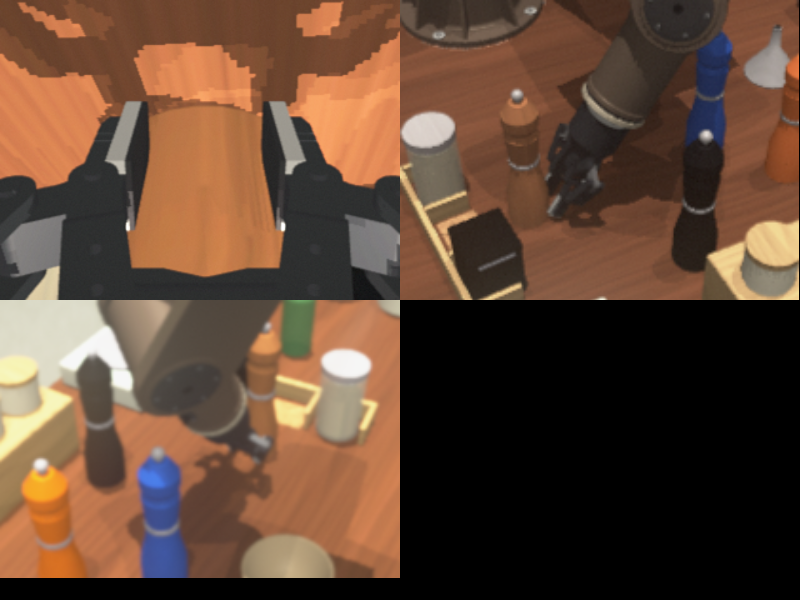

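```bash
python3 ball.py 517 96 267 327
python3 - <<'E'
from plant import r
from path import *
s=r.observe(); print(mill(.221))
rows(s,[tgt(.221+.004*i,z=.0085) for i in range(1,13)])
E
```

```text
[ 0.5566 -0.0938  0.2189] {'scene': array([-0.8, -0.6]), 'side': array([-0.8,  0.5])} rho 0.0288 az 82.3 tcp [ 0.5605 -0.0652  0.0071]
rack frame of home x,y: -0.0 0.1112
[ 0.55739572 -0.09375476]
[0, 4, 1] [0.0, 0.007, -0.011]
[0, 7, 3] [0.0, 0.014, -0.022]
[0, 11, 5] [0.0, 0.021, -0.033]
[0, 14, 7] [0.0, 0.028, -0.044]
[0, 18, 9] [0.0, 0.034, -0.055]
[0, 21, 11] [0.0, 0.041, -0.066]
[1, 24, 13] [0.0, 0.048, -0.077]
[1, 28, 16] [0.0, 0.051, -0.082]
[2, 31, 18] [0.0, 0.052, -0.084]
[2, 34, 20] [0.0, 0.054, -0.086]
[3, 38, 22] [0.0, 0.055, -0.088]
[4, 41, 24] [0.0, 0.056, -0.09]
```

The mill is exactly on the bay's centre line (x ≈ 0), 111 mm from home. Next I'll push it to the bay mouth.

```bash
python3 -m handwheel '{"translation":[[0,4,1],[0,7,3],[0,11,5],[0,14,7],[0,18,9],[0,21,11],[1,24,13],[1,28,16],[2,31,18],[2,34,20],[3,38,22],[4,41,24]],"delta_rot":[[0,0.007,-0.011],[0,0.014,-0.022],[0,0.021,-0.033],[0,0.028,-0.044],[0,0.034,-0.055],[0,0.041,-0.066],[0,0.048,-0.077],[0,0.051,-0.082],[0,0.052,-0.084],[0,0.054,-0.086],[0,0.055,-0.088],[0,0.056,-0.09]],"fingers":[-0.1,-0.1,-0.1,-0.1,-0.1,-0.1,-0.1,-0.1,-0.1,-0.1,-0.1,-0.1]}'
python3 look.py L6
```

```text
time_s: 15.78
ee_pos: [0.56, -0.1129, 0.0084]
orientation: [0.961, 0.006, 0.002, 0.276]
force: [-0.8, 1.7, -0.5]
gripper_width: 0.447
15.775 [ 0.56   -0.1129  0.0084] [-0.8  1.7 -0.5]
```

View pics/L6.png

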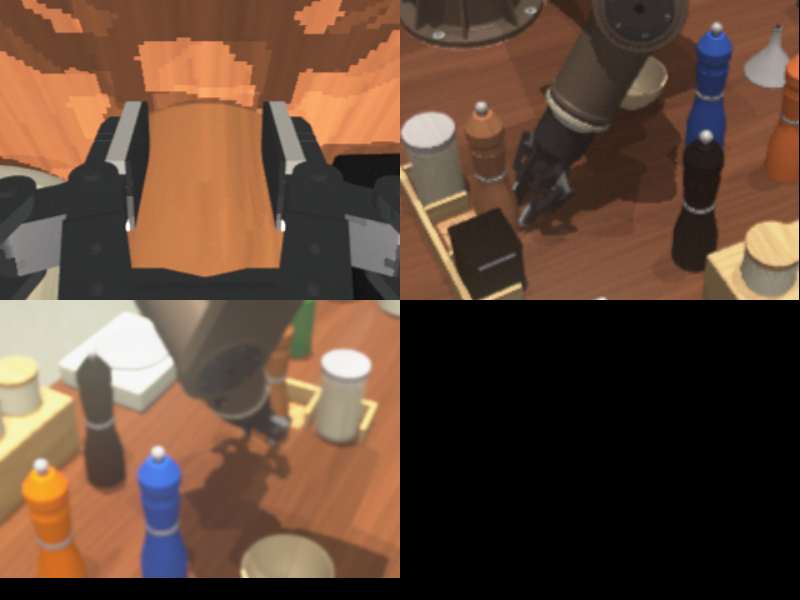

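Run:
```python
from plant import r, imaging
from path import *
import pickle
s0,C=pickle.load(open("c1.pkl","rb")); c=C["wrist"]
q=lambda u,v:(120+u/3.8,220+v/3.8)
def rk(p): u=p[:2]-RK; return (np.array([u@[np.cos(yaw),np.sin(yaw)],u@ry])*1000).round(0)
print("tin base front",[rk(onz(c,q(*a),0,s0)) for a in((540,36),(700,30))],"tin top corners",[rk(onz(c,q(*a),.097,s0)) for a in((528,133),(722,124),(540,298),(727,288))])
print("jar lid edge",[rk(onz(c,q(*a),.131,s0)) for a in((8,270),(212,270),(110,188))], "jar base front/right",[rk(onz(c,q(*a),0,s0)) for a in((205,65),(280,120))])
s=r.observe(); print("tcp rack", rk(s["ee_pos"]))
w=imaging.camera("wrist")
T=np.eye(4);T[:3,:3]=R.from_quat(s["orientation"]).as_matrix();T[:3,3]=s["ee_pos"]
for X in(40,50,60,70):
  for Z in(-20,-40,-60):
    p=(T@[X/1000,0,Z/1000,1])[:3]; print(X,Z,proj(w,p,s).round(0)[0],end=' ')
cv2.imwrite("pics/w7.png",w["color"][:,:,::-1])
```

```text
tin base front [array([58., 77.]), array([128.,  75.])] tin top corners [array([58., 77.]), array([131.,  76.]), array([56.,  6.]), array([129.,   5.])]
jar lid edge [array([-129.,   53.]), array([-57.,  48.]), array([-87.,  83.])] jar base front/right [array([-91.,  74.]), array([-62.,  45.])]
tcp rack [  2. 122.]
40 -20 [387. 303.] 40 -40 [403. 337.] 40 -60 [425. 383.] 50 -20 [413. 303.] 50 -40 [433. 337.] 50 -60 [460. 383.] 60 -20 [439. 303.] 60 -40 [463. 337.] 60 -60 [496. 383.] 70 -20 [466. 303.] 70 -40 [493. 337.] 70 -60 [532. 383.]
```

View pics/w7.png

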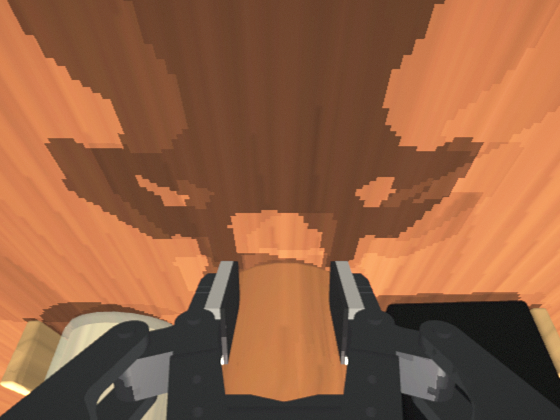

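The knuckles would pass close to the tin's corner (rack x 58, y 77 mm). I'll back off about 10 mm, narrow the fingers to about 19 mm and finish straight.

Run:
```python
from plant import r
from path import *
s=r.observe()
t=(RK+.134*ry); rows(s,[(*t,.011,93.5,32)])
```

```text
[-3, -9, -8] [0.0, 0.026, -0.042]
```

```bash
python3 -m handwheel '{"translation":[[-1,-3,-3],[-2,-6,-5],[-3,-9,-8],[-3,-9,-8],[-3,-9,-8],[-3,-9,-8]],"delta_rot":[[0,0,0],[0,0.013,-0.021],[0,0.026,-0.042],[0,0.026,-0.042],[0,0.026,-0.042],[0,0.026,-0.042]],"fingers":[-0.1,-0.1,-0.1,-0.55,-0.55,-0.55]}'
python3 - <<'E'
from plant import r, imaging
from path import *
s=r.observe(); w=imaging.camera("wrist"); print(s["ee_pos"],s["force"],s["gripper_width"])
cv2.imwrite("pics/w8.png",w["color"][:,:,::-1])
p=s["ee_pos"][:2]-RK; print(p@ry)
for y in(.055,.075): t=(RK+y*ry); rows(s,[(*t,.011,93.5,32)])
E
```

```text
time_s: 16.73
ee_pos: [0.557, -0.1008, 0.0104]
orientation: [0.961, 0.029, 0.008, 0.276]
force: [-0.5, 0.1, 0.5]
gripper_width: 0.224
[ 0.55699502 -0.10083113  0.01043057] [-0.49928815  0.06222634  0.54281586] 0.22408752999709416
0.13416537912635493
[1, 67, 41] [0.0, 0.0, -0.0]
[1, 50, 31] [0.0, 0.0, -0.0]
```

View pics/w8.png

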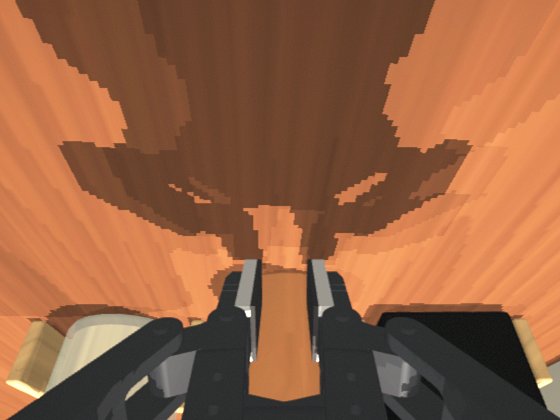

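```bash
python3 -m handwheel '{"translation":[[0,3,2],[0,5,3],[0,8,5],[0,11,7],[0,14,8],[0,18,11],[0,21,13],[0,25,15],[0,28,17],[0,32,20],[1,36,22],[1,40,25]],"delta_rot":[[0,0,0],[0,0,0],[0,0,0],[0,0,0],[0,0,0],[0,0,0],[0,0,0],[0,0,0],[0,0,0],[0,0,0],[0,0,0],[0,0,0]],"fingers":[-0.55,-0.55,-0.55,-0.55,-0.55,-0.55,-0.55,-0.55,-0.55,-0.55,-0.55,-0.55]}'
python3 look.py L7
python3 - <<'E'
from plant import r, imaging
from path import *
s=r.observe(); w=imaging.camera("wrist")
cv2.imwrite("pics/w9.png",w["color"][:,:,::-1])
p=s["ee_pos"][:2]-RK; print(p@ry)
E
```

```text
time_s: 18.27
ee_pos: [0.5609, -0.1481, 0.0105]
orientation: [0.961, 0.029, 0.008, 0.276]
force: [0.2, 3.3, 2.1]
gripper_width: 0.223
18.275 [ 0.5609 -0.1481  0.0105] [0.2 3.3 2.1]
0.0866782563990834
```

View pics/L7.png

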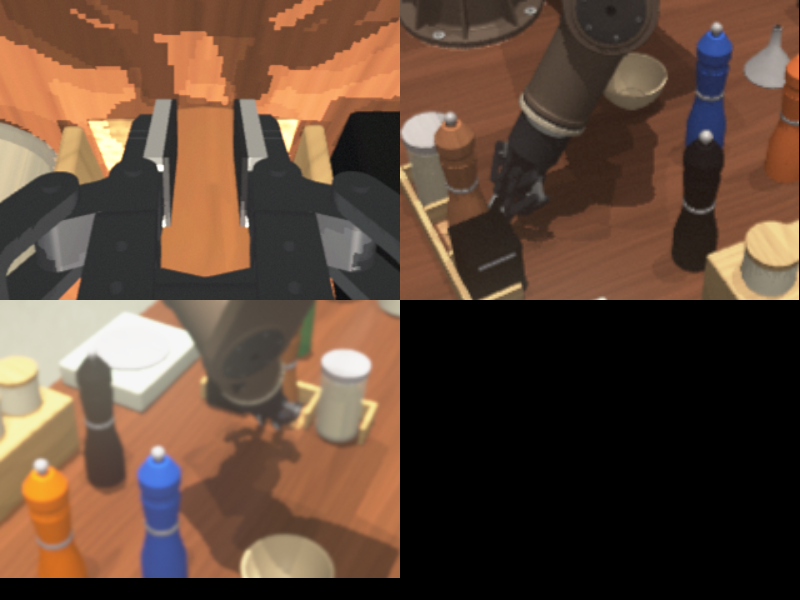

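View pics/w9.png

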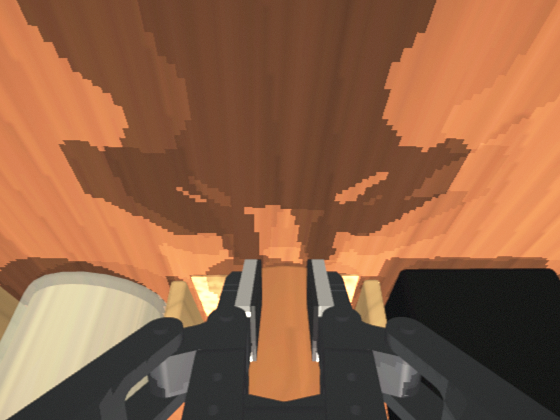

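```bash
python3 -m handwheel '{"translation":[[0,3,2],[0,5,3],[0,8,5],[0,10,6],[0,12,8],[0,14,9],[0,14,9]],"delta_rot":[[0,0,0],[0,0,0],[0,0,0],[0,0,0],[0,0,0],[0,0,0],[0,0,0]],"fingers":[-0.55,-0.55,-0.55,-0.55,-0.55,-0.55,-0.55]}'
python3 look.py L8
python3 - <<'E'
from plant import r, imaging
from path import *
s=r.observe(); w=imaging.camera("wrist")
cv2.imwrite("pics/w10.png",w["color"][:,:,::-1])
p=s["ee_pos"][:2]-RK; print(p@ry)
E
```

```text
time_s: 19.35
ee_pos: [0.5618, -0.1646, 0.0102]
orientation: [0.961, 0.029, 0.008, 0.276]
force: [-0.1, 0.6, 0.1]
gripper_width: 0.225
19.35 [ 0.5618 -0.1646  0.0102] [-0.1  0.6  0.1]
0.07034695947680994
```

View pics/L8.png

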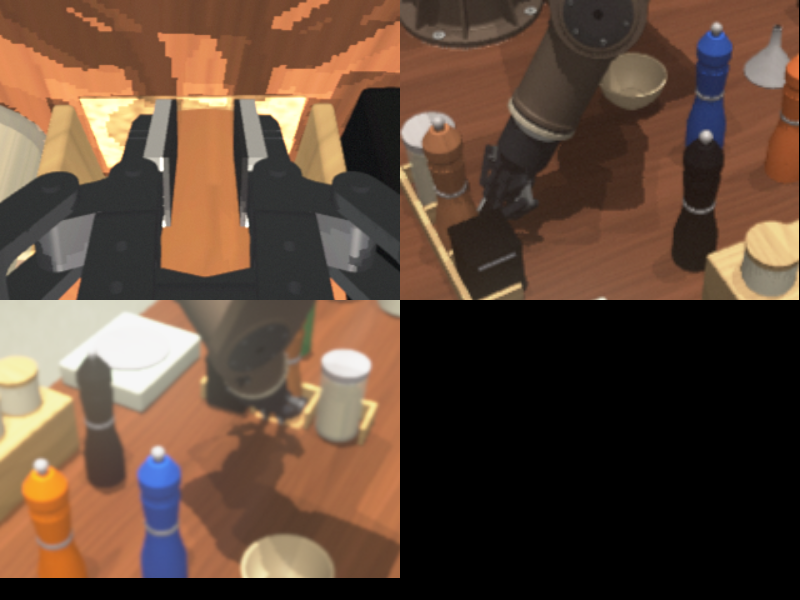

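View pics/w10.png

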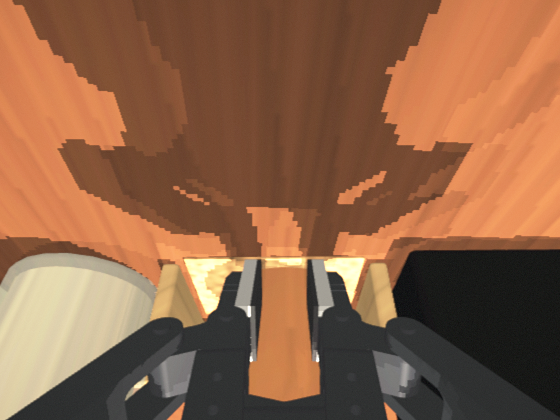

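```bash
python3 -m handwheel '{"translation":[[0,1,1],[0,2,1],[0,3,2],[0,3,2]],"delta_rot":[[0,0,0],[0,0,0],[0,0,0],[0,0,0]],"fingers":[-0.55,-0.55,-0.55,-0.55]}'
```

```text
time_s: 20.05
ee_pos: [0.5621, -0.1676, 0.01]
orientation: [0.961, 0.029, 0.009, 0.275]
force: [-0.7, 8.4, 3.6]
gripper_width: 0.226
```

```bash
python3 -m handwheel '{"translation":[[0,1,0],[0,2,1],[0,2,1]],"delta_rot":[[0,0,0],[0,0,0],[0,0,0]],"fingers":[-0.55,-0.55,-0.55]}'; python3 look.py L9
```

```text
time_s: 20.42
ee_pos: [0.5624, -0.1682, 0.0098]
orientation: [0.961, 0.03, 0.009, 0.274]
force: [-3.8, 25.9, 6.6]
gripper_width: 0.223
20.425 [ 0.5624 -0.1682  0.0098] [-3.8 25.9  6.6]
```

View pics/L9.png

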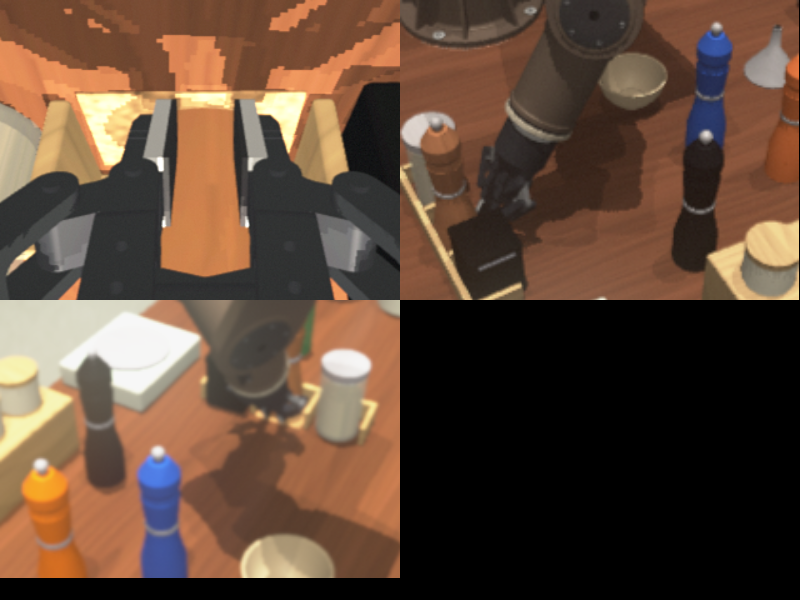

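Force rose to 26 N with the tool stopped, so the mill is home against the rail; the tin and jar haven't moved. Backing off gently, then lifting clear.

```bash
python3 -m handwheel '{"translation":[[0,-1,-1],[0,-2,-1],[0,-4,-2],[0,-6,-4],[0,-10,-6],[0,-17,-11],[0,-25,-16],[0,-34,-21],[0,-42,-27],[0,-51,-32],[0,-60,-38],[0,-60,-38]],"delta_rot":[[0,0,0],[0,0,0],[0,0,0],[0,0,0],[0,0,0],[0,0,0],[0,0,0],[0,0,0],[0,0,0],[0,0,0],[0,0,0],[0,0,0]],"fingers":[-0.55,-0.55,-0.55,-0.55,-0.55,-0.55,-0.55,-0.55,-0.55,-0.55,-0.55,-0.55]}'
python3 look.py L10
python3 - <<'E'
from plant import r
from h import *
s=r.observe(); p=s["ee_pos"]
rows(s,[(p[0],p[1],p[2]+.3,93.5,32)])
E
```

```text
time_s: 22.08
ee_pos: [0.558, -0.0985, 0.0107]
orientation: [0.961, 0.03, 0.009, 0.276]
force: [0.2, -0.1, -0.3]
gripper_width: 0.228
22.075 [ 0.558  -0.0985  0.0107] [ 0.2 -0.1 -0.3]
[0, 159, -254] [0.0, 0.0, 0.0]
```

View pics/L10.png

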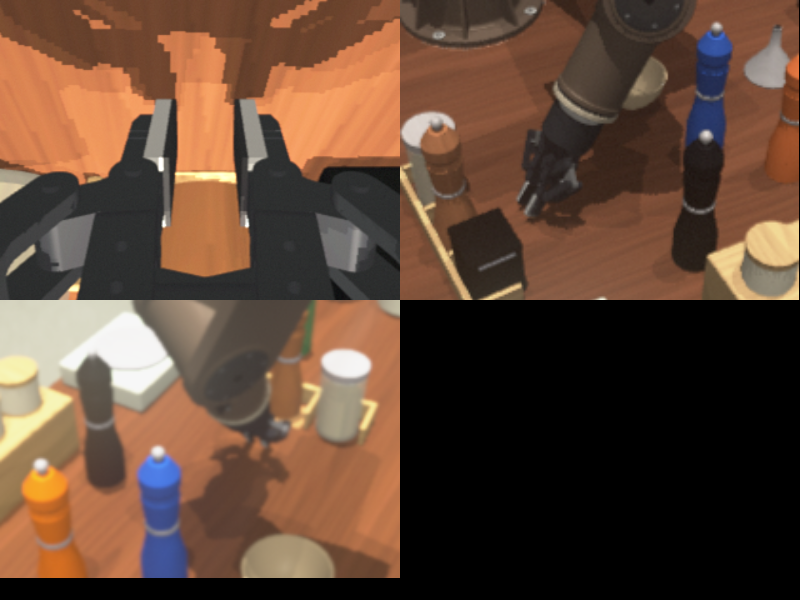

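```bash
python3 -m handwheel '{"translation":[[0,20,-32],[0,46,-73],[0,72,-115],[0,98,-157],[0,124,-199],[0,150,-240],[0,159,-254],[0,159,-254]],"delta_rot":[[0,0,0],[0,0,0],[0,0,0],[0,0,0],[0,0,0],[0,0,0],[0,0,0],[0,0,0]],"fingers":[-0.55,-0.55,-0.55,-0.55,-0.55,-0.55,-0.55,-0.55]}'
python3 - <<'E'
from plant import r, imaging
from h import *
import pickle
s=r.observe(); C={n:imaging.camera(n) for n in("scene","side","wrist")}; pickle.dump((s,C),open("c9.pkl","wb"))
for n in C: cv2.imwrite(f"pics/{n}9.png",C[n]["color"][:,:,::-1])
E
```

```text
time_s: 23.22
ee_pos: [0.5581, -0.0998, 0.311]
orientation: [0.961, 0.029, 0.009, 0.276]
force: [0.6, -0.0, -0.4]
gripper_width: 0.224
```

View pics/scene9.png

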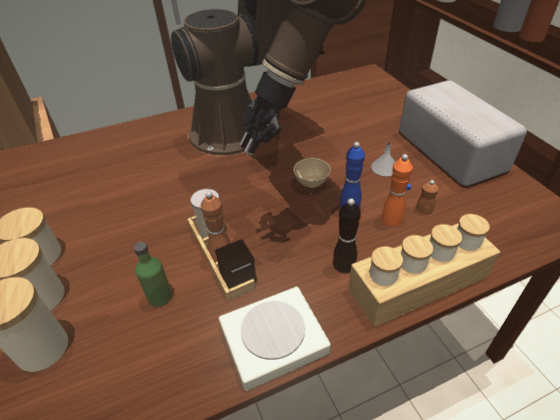

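View pics/side9.png

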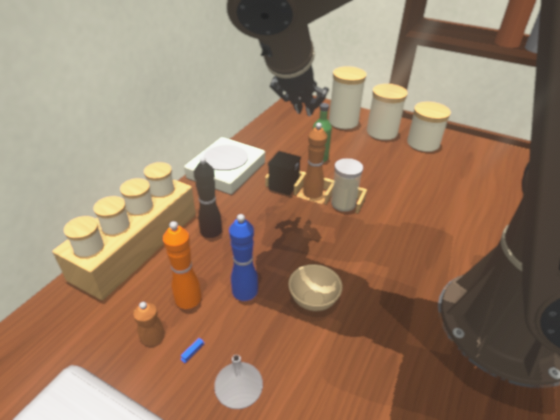

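View pics/wrist9.png

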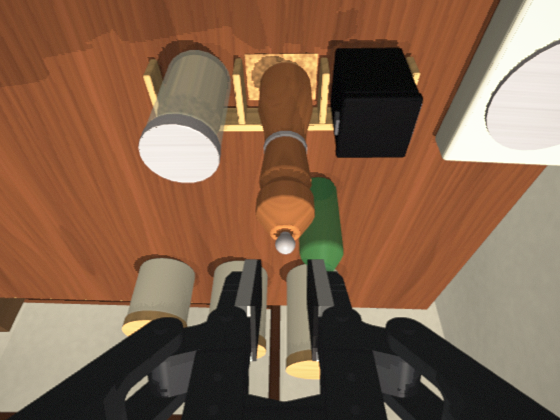

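Run:
```python
from path import *
import pickle
s,C=pickle.load(open("c9.pkl","rb")); s0,C0=pickle.load(open("c0.pkl","rb"))
crop(C["wrist"],130,30,300,140,2.6,"pics/w11.png")
def hf(p): u=p[:2]-H; return np.array([u@[np.cos(yaw),np.sin(yaw)],u@ry]).round(4)
X,e=tri(C,s,dict(scene=(209.5,194),side=(318.5,126.5),wrist=(286,242))); print(X,e,hf(X))
# registration of others: template match old vs new
for n,bx in (("side",dict(tin=(268,150,34,45),jar=(335,158,28,52),bowl=(285,268,60,45),blue=(228,212,32,90),funnel=(213,350,52,55),clip=(180,338,26,24),short=(134,300,30,46),orange=(163,222,38,90),black=(194,160,26,78))),("scene",dict(tin=(217,242,40,45),oil=(137,243,36,62),jar=(190,190,16,30),bowl=(290,160,42,35),black=(332,198,28,74)))):
    for k,(x,y,w,h) in bx.items():
        a=C0[n]["color"][y:y+h,x:x+w]; b=C[n]["color"][y-8:y+h+8,x-8:x+w+8]
        m=cv2.matchTemplate(b,a,cv2.TM_CCOEFF_NORMED); _,v,_,l=cv2.minMaxLoc(m); print(n,k,l[0]-8,l[1]-8,round(v,3))
```

```text
[ 0.5648 -0.2003  0.2213] {'scene': array([-0.4, -0. ]), 'side': array([-0.5, -0.8]), 'wrist': array([-2.3, -3.9])} [0.0008 0.0044]
side tin 0 0 0.996
side jar 0 0 0.993
side bowl 1 0 0.807
side blue 0 0 0.905
side funnel 0 0 1.0
side clip 0 0 1.0
side short 0 0 1.0
side orange 0 0 0.999
side black 0 0 1.0
scene tin 0 0 0.95
scene oil 0 0 0.997
scene jar -1 0 0.861
scene bowl -2 -1 0.318
scene black 0 0 0.963
```

View pics/w11.png

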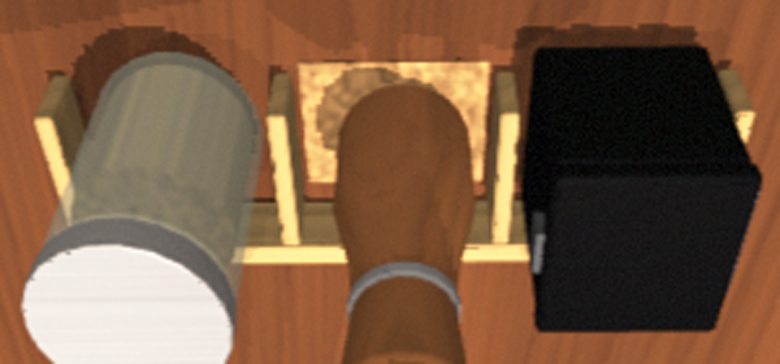

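Run:
```python
from path import *
import pickle
s,C=pickle.load(open("c9.pkl","rb")); c=C["wrist"]
rx=np.array([np.cos(yaw),np.sin(yaw)])
def wp(x,y,z): return [*(RK+x*rx+y*ry),z]
im=cv2.resize(c["color"][30:170,130:430,::-1],None,fx=2.6,fy=2.6,interpolation=cv2.INTER_CUBIC)
def dr(pts,col):
    u=((proj(c,pts,s)-[130,30])*2.6).round().astype(int); cv2.polylines(im,[u.reshape(-1,1,2)],True,col,1)
a=np.linspace(0,2*np.pi,60)
for z,col in((0,(0,255,0)),(.048,(255,255,0))): dr([wp(.03*np.cos(t),.03+.03*np.sin(t),z) for t in a],col)
for z,rad in((.108,.0215),): dr([wp(rad*np.cos(t),.03+rad*np.sin(t),z) for t in a],(255,0,255))
for x0 in(-.137,-.043,.051): dr([wp(x0,0,.035),wp(x0+.086,0,.035),wp(x0+.086,.065,.035),wp(x0,.065,.035)],(0,0,255))
cv2.imwrite("pics/w12.png",im)
```

```text
(no output)
```

View pics/w12.png

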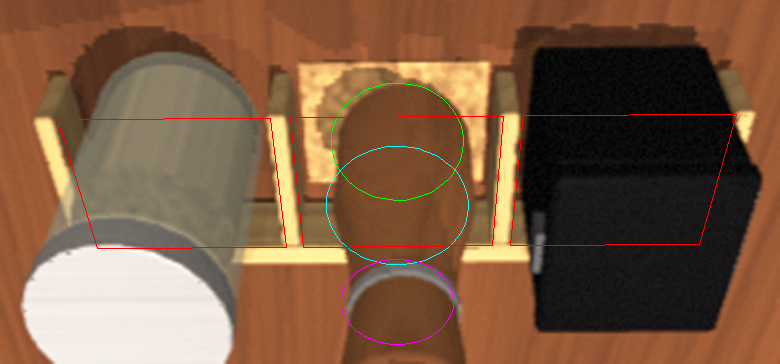

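Run:
```python
from path import *
import pickle
s,C=pickle.load(open("c9.pkl","rb"))
a=cv2.resize(C["scene"]["color"][180:270,185:265,::-1],None,fx=5,fy=5,interpolation=cv2.INTER_CUBIC)
b=cv2.resize(C["side"]["color"][115:215,280:350,::-1],None,fx=5,fy=5,interpolation=cv2.INTER_CUBIC)
im=np.zeros((500,760,3),np.uint8); im[:450,:400]=a; im[:500,405:755]=b; cv2.imwrite("pics/z.png",im)
rx=np.array([np.cos(yaw),np.sin(yaw)])
for n in("scene","side"): print(n,[proj(C[n],[*H,z]).round(1).tolist() for z in(.2205,.108)])
```

```text
scene [[[207.2, 194.6]], [[214.1, 228.0]]]
side [[[318.8, 125.3]], [[315.7, 161.1]]]
```

View pics/z.png

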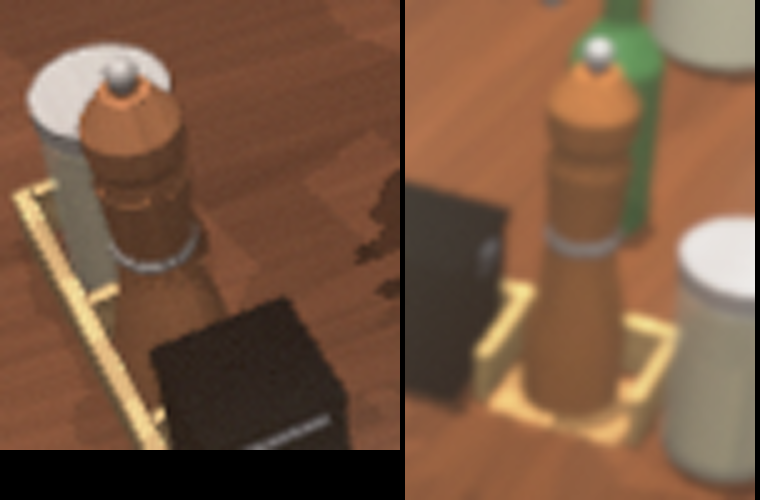

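In the scene picture the ball sits about 2 px from where it would be exactly at home. The rack's own corners show the same offset, so relative to the rack the mill is home within about 2 mm. It's upright and the robot is clear, so I'm handing in.

Run:
```python
from plant import r, job
s=r.observe(); print(s["time_s"],s["force"].round(1)); print(job.hand_in())
```

```text
23.375 [ 0.  -0.7  0.2]
the job is handed in; nothing more can be done
None
```

I pushed the tall mill into the empty middle bay until it stopped against the back rail, then backed off, lifted clear and handed in at 23.4 s. The hand-in gives no verdict.

- **How it was pushed:** I used two low fingertips with the hand tilted 32°, coming in between the black and orange mills. For the last 60 mm I backed off and narrowed the fingers to about 19 mm to clear the tin. The fingertip height was never measured; I estimate contact at about 13–20 mm above the shelf.
- **Mill at home:** At the rail the push force rose to 26 N with the tool stopped. Afterwards the mill stood upright and laterally centred in the bay, and the robot touched nothing.
- **Check that disagreed:** Triangulating the ball on top put the mill 4 mm short of home, against the 7 mm allowed. The rack's corners were off by a similar amount in the scene camera, and the wrist view matched home to 2–3 mm, so I put this down to calibration error.
- **Other things:** The tin, funnel, clip, short mill and oil bottle had not shifted in the before/after comparison, nor had the blue, black and orange mills. The jar showed no shift in the side view and 1 px in the scene view, where the mill now partly hides it. The bowl showed 1 px in the side view; its scene match was too poor to use because the robot arm had hidden it in the first picture.

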